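# Make up two electrode kits

### The job

Make up two kits from the stock standing between the two trays (not from the things at the back of the bench). Blue tray: the brown bottle with the black cap upright in the middle of the large round pad, and the red crocodile clip in the middle of the rectangular pad, lying lengthwise along it. Yellow tray: the clear bottle with the blue cap upright in the middle of the large round pad, the sanding block flat, centred and lengthwise on the rectangular pad, and the rubber stopper, wide end down, in the middle of the small round pad; never let a bottle tip over, and leave the red-capped bottle, the flask and the beaker standing where they are.

Things in the scene. Friction and masses are not known exactly. Their poses are not given: they have to be found in the camera images.
- tray_blue: The blue tray: fixed kit tray, 220 (x) x 200 (y) x 18 mm, 4 mm rim, lips 11 mm out at both x ends. Origin: centre of underside, z up. Floor 6 mm above it. Black pads: large round, 72 mm across, at x +58, y 0 mm; rectangular, 88 (x) x 60 (y) mm, at x -50, y +45; small round, 54 mm across, at x -50, y -50. Both trays have this layout.
- tray_yellow: The yellow tray: fixed kit tray, 220 (x) x 200 (y) x 18 mm, 4 mm rim, lips 11 mm out at both x ends. Origin: centre of underside, z up. Floor 6 mm above it. Black pads: large round, 72 mm across, at x +58, y 0 mm; rectangular, 88 (x) x 60 (y) mm, at x -50, y +45; small round, 54 mm across, at x -50, y -50. Both trays have this layout.
- bottle_brown: brown bottle with a BLACK screw cap, 51 mm across, 106 mm high, 0.16 kg; straight round body (grip here) up to 63 mm, then shoulder and narrower cap. Origin: centre of its foot, z up.
- bottle_clear: clear colourless glass bottle with a BLUE screw cap, 51 mm across, 106 mm high, 0.14 kg; same shape as the brown bottle. It stands between the trays; a taller white bottle at the back wall is scenery. Origin: centre of its foot, z up.
- sanding_block: dark brown abrasive block lying flat, 40 (x) x 68 (y) x 24 mm (z); its long axis is y. It lies between the trays; a like one at the back by the wooden case is scenery. Origin: centre of its underside, z up.
- clip_red: red insulated crocodile clip lying on its side, 63 (x) x 20 (y) x 12 mm (z); its long axis is x, either end may point either way. The graspable part is 16 mm wide (y) and runs from x = -16 to x = +28 mm: grip across y near x = +6 mm. Origin: centre of its underside, z up.
- stopper: round red-brown rubber stopper standing wide end down, 34 mm across at the foot and a little less at the top, 25 mm high. Origin: centre of its foot, z up.
- bottle_redcap: bystander, not part of either kit: larger brown bottle with a RED cap, 60 mm across, 126 mm high. Origin: centre of its foot.
- flask: bystander: glass conical flask, 72 mm across, 112 mm high. Origin: centre of its foot.
- beaker: bystander: empty glass beaker, 73 mm across, 92 mm high. Origin: centre of its foot.
Mind the look-alikes: they are no part of the job. Leave any grey or turquoise look-alike of the clip_red alone. Leave any green or grey look-alike of the stopper alone.

How it is judged:
By the outcome, as a careful person would: the job done as asked, in the order asked, and still so for the second after the job is handed in, with the robot touching nothing.
It also fails if it takes over 131 s, if anything falls off the work surface, if the arm or the gripper's body presses on something with over 40 N, if the wrist force passes 120 N, or if a joint passes its speed limit or range.

### The arm

A 7-joint arm with a two-finger parallel gripper is mounted at the origin on a cart in front of the work surface, level with it; the furniture and walls round the work are solid. World frame = base frame: x ahead of the robot, y to its left, z up, the work surface at z = 0. Lengths are in m, angles in rad, forces in N, time in s.
With the tool pointing down it reaches from about 0.425 to 0.875 m from the base axis. Payload 4.7 kg.
Tool frame: the origin (TCP) lies midway between the tips of the shut fingers; the grasp point (between the pads) lies 19 mm behind it (ctrl.grip_point_offset is the distance from the TCP to the grasp point, in m); z points along the fingers, y is the line along which they close (so a half turn about z gives the same grasp; the last joint's range is limited). The gripper opens to 87 mm and grips with 3 to 60 N. Pads are 19 mm wide; open, the fingers measure 117 mm over their backs; the gripper's body (75 mm by 190 mm) begins 51 mm behind the grasp point.
Start: joints at [-1.129, 0.321, -0.07, 1.45, 0.023, 1.371, -0.057], TCP at [0.27, 0.591, 0.223] pointing down, gripper open.
Joint ranges: [-2.86, 2.86], [-0.3, 2.09], [-1.38, 1.24], [0.06, 2.45], [-1.56, 4.7], [0.09, 2.05], [-2.69, 2.69]. Speed limits (rad/s): [2.57, 2.57, 3.14, 3.14, 3.14, 3.14, 3.14].

### API

Orientations are given as a rotation vector (axis times angle).
In Python, from bench import ctrl gives the robot as it stands. The module is installed in compiled form; this text tells all that it offers.
- The arm moves only by the shell command python3 -m handwheel 'ROWS' [OPENING] [FORCE]. ROWS is JSON, a list of rows, each an object of numbers: "x", "y", "z": the shift along the tool's x, y, z in m; "wx", "wy", "wz": the turn, a rotation vector about the tool's x, y, z in degrees. A call has 1 to 10 rows; each row is the pose to reach, as a shift and turn from the pose commanded when the call began, along the tool's axes at that moment; what a row does not reach only later rows make up. A row lasts 1/12 s, in which the tool goes at most 41.7 mm and 7.16 degrees, less where a joint would pass 70% of its speed; a pose out of reach is approached as far as the arm can. A call with a gripper value outside its range is refused whole. OPENING is the finger opening in m, from 0 to 0.087, set as the call begins (- or left out, the last holds). The fingers move at their own pace and stop on an object; FORCE is the grip in N (left out, the last holds). Time passes only in rows, so rows that repeat a pose let the fingers close. It gives the time, the measured TCP pose, the force, the opening and the grip force at its end, in the units of the state.
- ctrl.get_state(): the state, without advancing time (a new reading comes with each control period).
- ctrl.get_image(name): name is "side" or "top"; returns a dict with "image" (420x560x3 uint8, red, green, blue), "K" (3x3 intrinsics, pixels), "world_to_cam" (4x4, takes a point from world to camera coordinates). Camera axes: x right, y down, z forward; pixel columns grow to the right and rows downward; lengths in m; the calibration is good to about 2 mm. A picture is of the moment at which its call begins. There is no depth.
- ctrl.close_job(): hands the job in; it is judged then, once.
The state is a dict: "time": time; "joint_positions": joint angles; "qd": joint speeds; "joint_torque": joint torques, N m; "position": TCP position; "tool_rot": TCP orientation; "ft_force": force on the tool from outside, world axes, zero at the start; "torque": the same for the moment, N m; "grip_width": opening from 0.0 (shut) to 1.0 (fully open); "grip_force": force on a finger pad.
Only numpy, scipy, OpenCV 4.12 (cv2) and the standard library are available. Lean on these libraries where they do the work, as an engineer would, in place of code of your own. Each camera call takes 0.05 s, during which the arm holds its last target. There are 200 camera calls.

## Working session

There is one attempt and no reset: what is moved stays moved. The work goes in short steps, Python scripts to look and compute and a shell command to move; the robot and the scene stay as the last step left them, time stands still between calls to the robot, and variables do not carry over. Pictures are saved under pics/ and viewed, at most 14 in all, crops included, and the job is handed in when it is done.

```bash
mkdir -p pics; ls; python3 - <<'E'
from bench import ctrl
import cv2
s=ctrl.get_state();print(s)
print(ctrl.grip_point_offset)
for n in("side","top"):
    d=ctrl.get_image(n);cv2.imwrite(f"pics/{n}0.png",d["image"][...,::-1]);print(n,d["K"].tolist(),d["world_to_cam"].round(4).tolist())
E
```

```text
pics
{'time': 0.0, 'joint_positions': array([-1.12888806,  0.32181238, -0.07008315,  1.4516694 ,  0.02261794,
        1.37084643, -0.05691547]), 'qd': array([-2.98483526e-04,  5.11056948e-04,  1.34737748e-04,  5.99572465e-05,
       -2.25077438e-03,  4.14031398e-04,  5.41158769e-04]), 'joint_torque': array([-3.82415574e-04, -4.91290319e+01, -4.04012511e-01, -3.12524557e+01,
       -6.37818128e-02,  4.38903482e-02,  2.13344811e-04]), 'position': array([0.26948737, 0.59087752, 0.22147125]), 'tool_rot': array([-6.66797429e-01, -3.06970923e+00,  3.02496634e-03]), 'ft_force': array([-0.44831271,  0.03812284,  0.03316129]), 'torque': array([-0.01163556,  0.01427655, -0.01249029]), 'grip_force': 0.0, 'grip_width': 0.9994769191199354}
0.0187
side [[526.3573405953163, 0.0, 283.86710317254875], [0.0, 526.3573405953163, 209.91898774140242], [0.0, 0.0, 1.0]] [[-0.4302, -0.9026, 0.0157, 0.2365], [-0.54, 0.2434, -0.8057, 0.3653], [0.7234, -0.3551, -0.5921, 0.7982], [0.0, 0.0, 0.0, 1.0]]
top [[381.55018482324294, 0.0, 272.9097958892649], [0.0, 381.55018482324294, 209.913616617923], [0.0, 0.0, 1.0]] [[-0.0046, -0.9996, -0.0264, 0.0212], [-0.985, 0.009, -0.1723, 0.5632], [0.1725, 0.0252, -0.9847, 1.0406], [0.0, 0.0, 0.0, 1.0]]
```

View pics/top0.png

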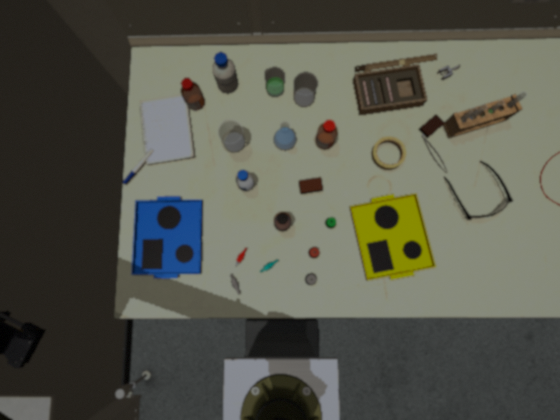

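View pics/side0.png

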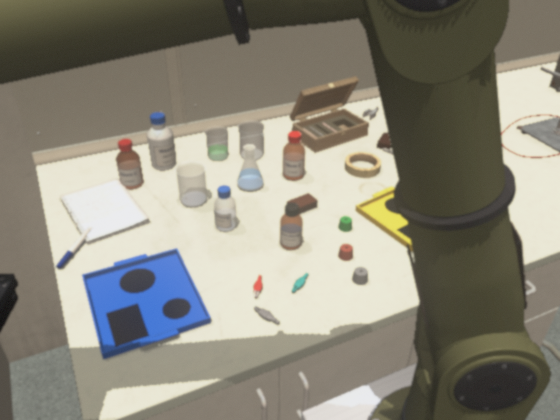

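Candidates (top view):
- Black-cap brown bottle at (283,220). The brown red-caps at (327,134) and (192,94) are not it.
- Clear blue-cap bottle at (245,180). The tall white one at (224,70) and the flask at (285,138) are not it.
- Sanding block at (311,186), not the scenery block at (432,126).
- Red clip at (241,256), not the turquoise (269,266) or grey (236,283) ones.
- Red-brown stopper at (314,252), not the green (331,223) or grey (311,279) ones.

Next is one close crop to check these, along with the measuring.

```bash
cat > h.py <<'E'
import numpy as np,cv2
from bench import ctrl
from scipy.spatial.transform import Rotation as R
def grab(n):
    d=ctrl.get_image(n);return d["image"],d["K"],d["world_to_cam"]
def ray(px,K,T,z):
    d=T[:3,:3].T@np.linalg.solve(K,[px[0],px[1],1.]);c=-T[:3,:3].T@T[:3,3]
    return c+d*(z-c[2])/d[2]
def proj(p,K,T):
    q=K@(T[:3,:3]@np.asarray(p)+T[:3,3]);return q[:2]/q[2]
def blob(m,win=None,mina=8):
    m=m.astype(np.uint8)
    if win is not None:
        w=np.zeros_like(m);x0,y0,x1,y1=win;w[y0:y1,x0:x1]=1;m=m&w
    n,l,s,c=cv2.connectedComponentsWithStats(m)
    if n<2:return None
    i=1+np.argmax(s[1:,4]);ys,xs=np.where(l==i)
    return c[i],s[i],np.c_[xs,ys]
def to(x,y,z,yaw=None):
    """shift/turn in tool axes to world TCP x,y,z; yaw = world angle of the closing line (deg)"""
    s=ctrl.get_state();r=R.from_rotvec(s["tool_rot"]);M=r.as_matrix()
    print("t %.2f"%s["time"],"pos",s["position"].round(4),"shift",(M.T@(np.array([x,y,z])-s["position"])).round(4))
    if yaw is not None:
        a=np.radians(yaw);best=None
        for k in(0,np.pi):
            Y=np.array([np.cos(a+k),np.sin(a+k),0]);Z=np.array([0,0,-1.]);G=np.c_[np.cross(Y,Z),Y,Z]
            v=np.degrees(R.from_matrix(M.T@G).as_rotvec())
            if best is None or np.linalg.norm(v)<np.linalg.norm(best):best=v
        print("turn",best.round(2),"q7",s["joint_positions"][6].round(2))
E
python3 - <<'E'
from h import *
t,Kt,Tt=grab("top");s,Ks,Ts=grab("side")
a=cv2.resize(t[120:310,120:450],None,fx=2.4,fy=2.4,interpolation=3)
cv2.imwrite("pics/crop1.png",a[...,::-1])
def masks(im):
    h=cv2.cvtColor(im,cv2.COLOR_RGB2HSV).astype(int);H,S,V=h[...,0],h[...,1],h[...,2]
    return dict(red=((H<8)|(H>172))&(S>110)&(V>50),blue=(H>100)&(H<130)&(S>130)&(V>50),yel=(H>20)&(H<35)&(S>150)&(V>80),dark=V<45,brown=((H<15)|(H>165))&(V<110)&(S>60))
mt,ms=masks(t),masks(s)
def rep(n,b,K,T,z):
    if b is None:print(n,None);return
    r=cv2.minAreaRect(b[2].astype(np.float32))
    print(n,"px",b[0].round(1),"n",b[1][4],"box",b[1][:4],"xyz",ray(b[0],K,T,z).round(4),"mar",np.round(r[1],1),round(r[2],1))
rep("cap blue T",blob(mt["blue"],(230,165,262,195)),Kt,Tt,.1)
rep("cap blue S",blob(ms["blue"],(205,175,245,215)),Ks,Ts,.098)
rep("cap blk T",blob(mt["dark"],(268,205,300,235)),Kt,Tt,.1)
rep("cap blk S",blob(ms["dark"],(275,190,310,225)),Ks,Ts,.098)
rep("clip T",blob(mt["red"],(228,240,256,272)),Kt,Tt,.008)
rep("clip S",blob(ms["red"],(245,268,272,302)),Ks,Ts,.008)
rep("stop T",blob(mt["red"]|mt["brown"],(300,240,328,264)),Kt,Tt,.02)
rep("stop S",blob(ms["red"]|ms["brown"],(332,238,362,264)),Ks,Ts,.015)
rep("block T",blob(mt["brown"],(294,172,330,200)),Kt,Tt,.02)
rep("block S",blob(ms["brown"],(285,190,320,216)),Ks,Ts,.018)
rep("blue tray",blob(mt["blue"],(125,190,210,285)),Kt,Tt,.018)
rep("yel tray",blob(mt["yel"],(340,185,445,290)),Kt,Tt,.018)
for n,w in dict(bL=(155,203,183,231),bR=(140,236,166,272),bS=(173,242,196,266),yL=(372,203,402,231),yR=(362,238,398,274),yS=(402,238,424,262)).items():
    rep(n,blob(mt["dark"],w),Kt,Tt,.007)
for n,w in dict(bL=(115,262,162,298),bR=(100,300,150,347),bS=(158,292,195,324)).items():
    rep(n+" S",blob(ms["dark"],w),Ks,Ts,.007)
E
```

```text
cap blue T px [242.2 174.9] n 67 box [238 171   9   9] xyz [0.6537 0.1007 0.1   ] mar [8. 8.] 90.0
cap blue S None
cap blk T px [282.3 217.9] n 96 box [277 213  12  11] xyz [ 0.5323 -0.0094  0.1   ] mar [ 9.9 10.6] 45.0
cap blk S None
clip T px [240.9 255.9] n 58 box [237 249   9  13] xyz [0.4356 0.112  0.008 ] mar [ 4.9 13.9] 26.6
clip S px [258.  284.3] n 78 box [254 276   8  15] xyz [0.4359 0.1126 0.008 ] mar [14.  7.] 90.0
stop T px [313.7 252. ] n 92 box [309 247  10  11] xyz [ 0.4448 -0.0984  0.02  ] mar [10.  9.] 90.0
stop S px [345.7 248.2] n 57 box [341 245  10   7] xyz [ 0.4522 -0.1034  0.015 ] mar [6. 9.] 90.0
block T px [310.4 185. ] n 271 box [299 178  23  15] xyz [ 0.6423 -0.0933  0.02  ] mar [12.5 21.7] 81.3
block S px [306.2 205.4] n 23 box [298 202  18   7] xyz [ 0.6266 -0.0963  0.018 ] mar [ 2.9 17.5] 76.8
blue tray px [168.3 235.9] n 3956 box [133 197  69  81] xyz [0.4944 0.3246 0.018 ] mar [67.3 80.6] 1.4
yel tray px [392.7 235. ] n 4025 box [351 194  84  86] xyz [ 0.4921 -0.3268  0.018 ] mar [83.7 69.2] 76.9
bL px [168.6 217.1] n 344 box [158 207  22  21] xyz [0.5518 0.3296 0.007 ] mar [19.7 20.6] 26.6
bR px [152.1 253.9] n 479 box [143 240  19  28] xyz [0.443  0.3737 0.007 ] mar [27. 18.] 90.0
bS px [184.  253.2] n 180 box [177 246  15  15] xyz [0.4444 0.2796 0.007 ] mar [14. 14.] 90.0
yL px [386.1 216.8] n 362 box [376 207  21  21] xyz [ 0.5471 -0.3138  0.007 ] mar [20. 20.] 90.0
yR px [379.9 255.9] n 495 box [369 241  23  30] xyz [ 0.4331 -0.29    0.007 ] mar [28.3 17.8] 77.0
yS px [411.8 249.6] n 199 box [404 242  16  16] xyz [ 0.4508 -0.3824  0.007 ] mar [15. 15.] 90.0
bL S None
bR S None
bS S None
```

View pics/crop1.png

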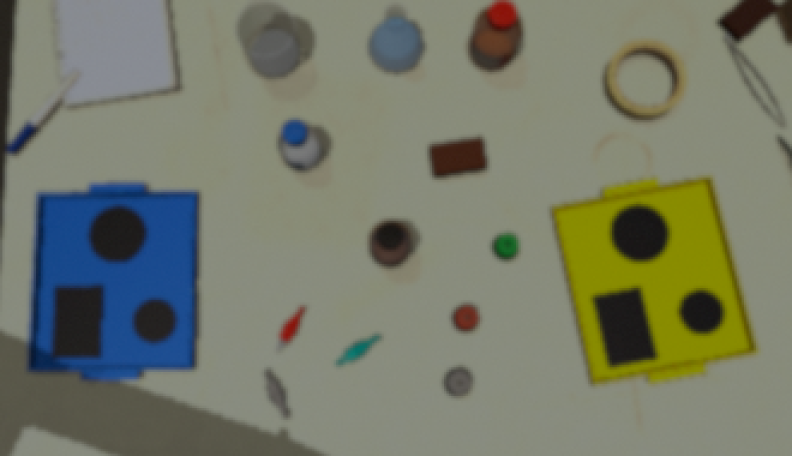

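The crop confirms the choices: brown with black cap at crop (391,240), clear with blue cap (300,145), block (458,157), red clip (291,327) with its metal nose at lower left, and red stopper (466,318). Now I'll refine the tray poses, the bystanders and the side views.

```bash
python3 - <<'E'
from h import *
t,Kt,Tt=grab("top");s,Ks,Ts=grab("side")
hs=lambda im:[c.astype(int) for c in cv2.split(cv2.cvtColor(im,cv2.COLOR_RGB2HSV))]
H,S,V=hs(t);h,q,v=hs(s)
def wpts(P,K,T,z):return np.array([ray(p,K,T,z)[:2] for p in P],np.float32)
def wrect(P,K,T,z):
    r=cv2.minAreaRect(wpts(P,K,T,z)*1000);return np.round(r[0],1),np.round(r[1],1),round(r[2],1)
def pca(P,K,T,z):
    w=wpts(P,K,T,z);m=w.mean(0);u,sv,vt=np.linalg.svd(w-m,full_matrices=False);return m.round(4),round(float(np.degrees(np.arctan2(vt[0,1],vt[0,0])))%180,1)
# trays by pads
M=np.array([[58,0],[-50,45],[-50,-50]])/1000
for n,ws in dict(blue=[(155,203,183,231),(140,236,166,272),(173,242,196,266)],yel=[(372,203,402,231),(362,238,398,274),(402,238,424,262)]).items():
    bs=[blob(V<50,w) for w in ws];P=np.array([ray(b[0],Kt,Tt,.0065)[:2] for b in bs])
    A,B=M-M.mean(0),P-P.mean(0);th=np.arctan2((A[:,0]*B[:,1]-A[:,1]*B[:,0]).sum(),(A*B).sum());r=np.array([[np.cos(th),-np.sin(th)],[np.sin(th),np.cos(th)]])
    o=P.mean(0)-r@M.mean(0);print(n,"o",o.round(4),"yaw",np.degrees(th).round(2),"pads",(M@r.T+o).round(4).tolist(),"rect pca",pca(bs[1][2],Kt,Tt,.0065))
for n,m,w in(("blue",(H>100)&(H<130)&(S>130)&(V>50),(125,190,210,285)),("yel",(H>20)&(H<35)&(S>150)&(V>80),(340,185,445,290))):print(n,wrect(blob(m,w)[2],Kt,Tt,.018))
print("block",wrect(blob(((H<15)|(H>165))&(V<110)&(S>60),(294,172,330,200))[2],Kt,Tt,.022))
print("clip",pca(blob(((H<8)|(H>172))&(S>110),(228,240,256,272))[2],Kt,Tt,.008),pca(blob(((h<8)|(h>172))&(q>110),(245,268,272,302))[2],Ks,Ts,.008))
def rep(n,b,K,T,z):print(n,None if b is None else(b[0].round(1),b[1].tolist(),ray(b[0],K,T,z)[:2].round(4)))
rep("bluecap S",blob((h>100)&(h<130)&(q>90),(205,175,245,205)),Ks,Ts,.097)
rep("blkcap S",blob(v<60,(275,195,310,217)),Ks,Ts,.097)
rep("redcap T",blob(((H<8)|(H>172))&(S>170),(312,112,345,135)),Kt,Tt,.12)
rep("redcap S",blob(((h<8)|(h>172))&(q>150),(280,125,310,150)),Ks,Ts,.115)
rep("flask T",blob((H>95)&(H<125)&(S>50),(270,122,302,152)),Kt,Tt,.03)
rep("stopper S",blob(((h<12)|(h>170))&(q>90),(332,238,362,264)),Ks,Ts,.0125)
cv2.imwrite("pics/crop2.png",cv2.resize(s[170:330,190:390],None,fx=3.7,fy=3.7,interpolation=3)[...,::-1])
E
```

```text
blue o [0.4937 0.3296] yaw 0.54 pads [[0.5517, 0.3301], [0.4433, 0.3741], [0.4442, 0.2791]] rect pca (array([0.4431, 0.3738], dtype=float32), 178.5)
yel o [ 0.4906 -0.3248] yaw 10.7 pads [[0.5476, -0.314], [0.4332, -0.2899], [0.4508, -0.3832]] rect pca (array([ 0.4331, -0.2898], dtype=float32), 9.9)
blue (array([493.4, 327.3]), array([235.2, 197.2]), 0.1)
yel (array([ 490.3, -322.9]), array([237.9, 196.9]), 10.7)
block (array([641.9, -93.2]), array([38. , 63.7]), 8.4)
clip (array([0.4356, 0.112 ], dtype=float32), 148.2) (array([0.436 , 0.1126], dtype=float32), 150.4)
bluecap S (array([223.5, 189.3]), [219, 186, 10, 7, 58], array([0.6623, 0.0986]))
blkcap S None
redcap T (array([328.6, 126.6]), [323, 121, 12, 12, 114], array([ 0.7833, -0.1394]))
redcap S (array([294.5, 134.4]), [290, 131, 10, 7, 53], array([ 0.8002, -0.148 ]))
flask T (array([284.5, 137. ]), [275, 128, 20, 20, 281], array([ 0.7888, -0.0182]))
stopper S (array([345.6, 251.4]), [340, 245, 12, 14, 139], array([ 0.4455, -0.0994]))
```

View pics/crop2.png

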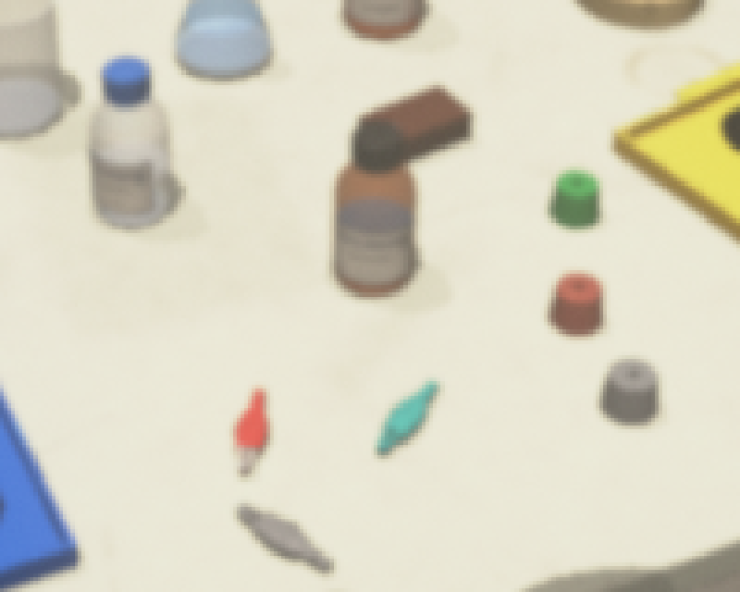

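The side crop shows the black cap at side px (292,209) and the blue cap at (224,192). The red clip's nose points toward crop (243,470). Next I fuse the two views for the bottles and work out the first move.

```bash
python3 - <<'E'
from h import *
_,Kt,Tt=grab("top");_,Ks,Ts=grab("side")
for n,pt,ps in(("brown",(282.3,217.9),(292.2,209.2)),("clear",(242.2,174.9),(224.3,192.2))):
    print(n,[ray(pt,Kt,Tt,z)[:2].round(4) for z in(.095,.1,.106)],[ray(ps,Ks,Ts,z)[:2].round(4) for z in(.09,.095,.1)])
for p in((.535,-.01),(.66,.1)):
    print("foot px",[(proj((*p,z),Kt,Tt).round(1),proj((*p,z),Ks,Ts).round(1)) for z in(0,.106)])
to(.535,-.0105,.2214,90)
E
```

```text
brown [array([ 0.533 , -0.0093]), array([ 0.5322, -0.0093]), array([ 0.5313, -0.0093])] [array([ 0.5391, -0.0134]), array([ 0.5331, -0.0103]), array([ 0.527 , -0.0072])]
clear [array([0.6551, 0.1012]), array([0.6537, 0.1007]), array([0.6521, 0.1   ])] [array([0.6604, 0.0977]), array([0.6534, 0.1   ]), array([0.6464, 0.1023])]
foot px [(array([282.6, 222.1]), array([290.7, 242.7])), (array([282.5, 216.5]), array([291.8, 204.6]))]
foot px [(array([245.9, 181.6]), array([225.4, 224. ])), (array([242.2, 172.1]), array([223. , 186.6]))]
t 0.40 pos [0.2697 0.5914 0.2225] shift [-0.4911 -0.4376  0.0011]
turn [-1.000e-02  0.000e+00 -2.451e+01] q7 -0.06
```

```bash
python3 -m handwheel '[{"x":-0.015,"y":-0.013,"wz":-2},{"x":-0.04,"y":-0.036,"wz":-6},{"x":-0.07,"y":-0.063,"wz":-10},{"x":-0.1,"y":-0.09,"wz":-14},{"x":-0.13,"y":-0.117,"wz":-18},{"x":-0.16,"y":-0.143,"wz":-22},{"x":-0.19,"y":-0.17,"wz":-24.5},{"x":-0.22,"y":-0.197,"wz":-24.5},{"x":-0.25,"y":-0.224,"wz":-24.5},{"x":-0.28,"y":-0.251,"wz":-24.5}]' 0.087 20
python3 -c "
from h import *
to(.5325,-.010,.16,90)"
```

```text
t 0.40 pos [0.2697 0.5914 0.2225] shift [-0.4886 -0.4381  0.0625]
turn [-1.000e-02  0.000e+00 -2.451e+01] q7 -0.06invalid input at $[0]: expected keys x, y, z, wx, wy, wz
```

```bash
python3 -m handwheel '[{"x":-0.015,"y":-0.013,"z":0,"wx":0,"wy":0,"wz":-2},{"x":-0.04,"y":-0.036,"z":0,"wx":0,"wy":0,"wz":-6},{"x":-0.07,"y":-0.063,"z":0,"wx":0,"wy":0,"wz":-10},{"x":-0.1,"y":-0.09,"z":0,"wx":0,"wy":0,"wz":-14},{"x":-0.13,"y":-0.117,"z":0,"wx":0,"wy":0,"wz":-18},{"x":-0.16,"y":-0.143,"z":0,"wx":0,"wy":0,"wz":-22},{"x":-0.19,"y":-0.17,"z":0,"wx":0,"wy":0,"wz":-24.5},{"x":-0.22,"y":-0.197,"z":0,"wx":0,"wy":0,"wz":-24.5},{"x":-0.25,"y":-0.224,"z":0,"wx":0,"wy":0,"wz":-24.5},{"x":-0.28,"y":-0.251,"z":0,"wx":0,"wy":0,"wz":-24.5}]' 0.087 20
python3 -c "
from h import *
to(.5325,-.010,.16,90)"
```

```text
time: 1.23
position: [0.4208, 0.245, 0.2229]
tool_rot: [0.0, 3.141, 0.001]
ft_force: [0.7, 1.5, -0.4]
grip_width: 1.001
grip_force: 0.0
t 1.23 pos [0.4208 0.245  0.2229] shift [-0.1117 -0.255   0.0628]
turn [ 0.04  0.04 -0.01] q7 0.99
```

```bash
python3 -m handwheel '[{"x":-0.013,"y":-0.03,"z":0,"wx":0,"wy":0,"wz":0},{"x":-0.026,"y":-0.06,"z":0,"wx":0,"wy":0,"wz":0},{"x":-0.039,"y":-0.09,"z":0,"wx":0,"wy":0,"wz":0},{"x":-0.052,"y":-0.12,"z":0,"wx":0,"wy":0,"wz":0},{"x":-0.065,"y":-0.15,"z":0,"wx":0,"wy":0,"wz":0},{"x":-0.078,"y":-0.18,"z":0.01,"wx":0,"wy":0,"wz":0},{"x":-0.09,"y":-0.21,"z":0.02,"wx":0,"wy":0,"wz":0},{"x":-0.102,"y":-0.235,"z":0.03,"wx":0,"wy":0,"wz":0},{"x":-0.11,"y":-0.25,"z":0.04,"wx":0,"wy":0,"wz":0},{"x":-0.112,"y":-0.255,"z":0.05,"wx":0,"wy":0,"wz":0}]' 0.087 20
python3 - <<'E'
from h import *
to(.5325,-.010,.0405,90)
a=grab("top")[0];b=grab("side")[0]
cv2.imwrite("pics/look1.png",np.hstack([a[140:300,200:380],b[120:280,200:380]])[...,::-1].repeat(2,0).repeat(2,1))
E
```

```text
time: 2.07
position: [0.5333, -0.0118, 0.1724]
tool_rot: [0.008, 3.14, -0.002]
ft_force: [0.2, 0.8, 0.4]
grip_width: 0.997
grip_force: 0.0
t 2.07 pos [ 0.5333 -0.0118  0.1724] shift [0.001  0.002  0.1319]
turn [-0.08  0.08 -0.29] q7 1.58
```

View pics/look1.png

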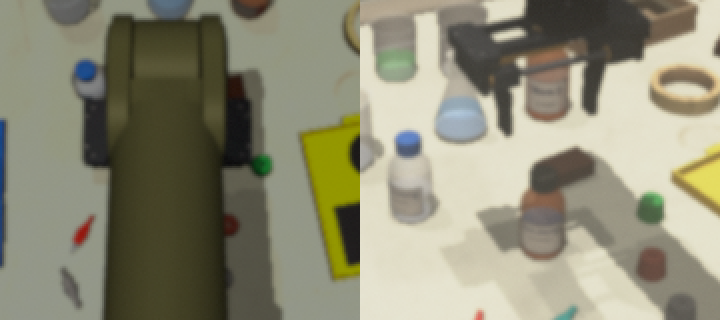

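The gripper hangs above the brown bottle with the fingers straddling it (side crop bottle at (543,215)), so I descend and grip.

```bash
python3 -m handwheel '[{"x":0,"y":0.001,"z":0.015,"wx":0,"wy":0,"wz":0},{"x":0,"y":0.001,"z":0.035,"wx":0,"wy":0,"wz":0},{"x":0,"y":0.001,"z":0.055,"wx":0,"wy":0,"wz":0},{"x":0,"y":0.001,"z":0.075,"wx":0,"wy":0,"wz":0},{"x":0,"y":0.001,"z":0.095,"wx":0,"wy":0,"wz":0},{"x":0,"y":0.001,"z":0.11,"wx":0,"wy":0,"wz":0},{"x":0,"y":0.001,"z":0.12,"wx":0,"wy":0,"wz":0},{"x":0,"y":0.001,"z":0.127,"wx":0,"wy":0,"wz":0},{"x":0,"y":0.001,"z":0.131,"wx":0,"wy":0,"wz":0},{"x":0,"y":0.001,"z":0.132,"wx":0,"wy":0,"wz":0}]'
python3 -m handwheel '[{"x":0,"y":0,"z":0,"wx":0,"wy":0,"wz":0},{"x":0,"y":0,"z":0,"wx":0,"wy":0,"wz":0},{"x":0,"y":0,"z":0,"wx":0,"wy":0,"wz":0},{"x":0,"y":0,"z":0,"wx":0,"wy":0,"wz":0},{"x":0,"y":0,"z":0,"wx":0,"wy":0,"wz":0},{"x":0,"y":0,"z":0,"wx":0,"wy":0,"wz":0},{"x":0,"y":0,"z":0,"wx":0,"wy":0,"wz":0},{"x":0,"y":0,"z":0,"wx":0,"wy":0,"wz":0}]' 0.03 25
```

```text
time: 3.0
position: [0.5323, -0.0064, 0.0406]
tool_rot: [-0.001, 3.142, 0.001]
ft_force: [0.2, 0.8, 0.7]
grip_width: 0.994
grip_force: 0.0
time: 3.67
position: [0.5324, -0.0074, 0.0408]
tool_rot: [0.001, 3.141, -0.0]
ft_force: [-0.7, -1.1, 0.4]
grip_width: 0.56
grip_force: 25.0
```

```bash
python3 -m handwheel '[{"x":0,"y":0,"z":-0.005,"wx":0,"wy":0,"wz":0},{"x":0,"y":0,"z":-0.015,"wx":0,"wy":0,"wz":0},{"x":0,"y":0,"z":-0.03,"wx":0,"wy":0,"wz":0},{"x":0,"y":0,"z":-0.045,"wx":0,"wy":0,"wz":0},{"x":0,"y":0.008,"z":-0.057,"wx":0,"wy":0,"wz":0},{"x":0,"y":0.02,"z":-0.065,"wx":0,"wy":0,"wz":0},{"x":0,"y":0.04,"z":-0.07,"wx":0,"wy":0,"wz":0},{"x":-0.003,"y":0.065,"z":-0.07,"wx":0,"wy":0,"wz":0},{"x":-0.006,"y":0.095,"z":-0.07,"wx":0,"wy":0,"wz":0},{"x":-0.009,"y":0.125,"z":-0.07,"wx":0,"wy":0,"wz":0}]'
python3 -m handwheel '[{"x":-0.002,"y":0.03,"z":0,"wx":0,"wy":0,"wz":0},{"x":-0.004,"y":0.06,"z":0,"wx":0,"wy":0,"wz":0},{"x":-0.006,"y":0.09,"z":0,"wx":0,"wy":0,"wz":0},{"x":-0.008,"y":0.12,"z":0,"wx":0,"wy":0,"wz":0},{"x":-0.01,"y":0.148,"z":0,"wx":0,"wy":0,"wz":0},{"x":-0.01,"y":0.172,"z":0,"wx":0,"wy":0,"wz":0},{"x":-0.01,"y":0.192,"z":0,"wx":0,"wy":0,"wz":0},{"x":-0.01,"y":0.205,"z":0,"wx":0,"wy":0,"wz":0},{"x":-0.01,"y":0.211,"z":0,"wx":0,"wy":0,"wz":0},{"x":-0.01,"y":0.212,"z":0,"wx":0,"wy":0,"wz":0}]'
python3 - <<'E'
from h import *
to(.5517,.3299,.048,90.5)
t,Kt,Tt=grab("top");s,Ks,Ts=grab("side");print(ctrl.get_state()["position"])
p=(.5517,.3299,.0065);print(proj(p,Kt,Tt),proj(p,Ks,Ts))
cv2.imwrite("pics/look2.png",np.hstack([t[150:310,100:280],s[160:320,60:240]])[...,::-1].repeat(2,0).repeat(2,1))
E
```

```text
time: 4.5
position: [0.5414, 0.1196, 0.1116]
tool_rot: [0.001, 3.141, 0.001]
ft_force: [1.1, 0.2, -1.1]
grip_width: 0.563
grip_force: 25.0
time: 5.33
position: [0.5508, 0.3313, 0.1107]
tool_rot: [0.003, -3.141, -0.0]
ft_force: [0.1, -0.1, -1.2]
grip_width: 0.561
grip_force: 25.0
t 5.33 pos [0.5508 0.3313 0.1107] shift [-0.001  -0.0014  0.0627]
turn [ 0.01 -0.01 -0.4 ] q7 1.06
[0.55157571 0.32870651 0.110666  ]
[168.50441257 217.17390372] [137.86614147 279.60175557]
```

View pics/look2.png

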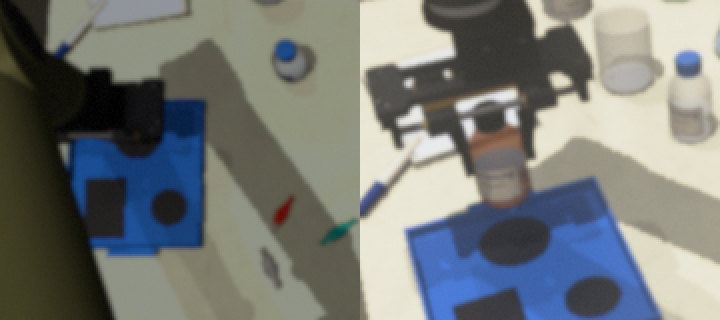

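The bottle hangs upright over the large pad (look2, side crop (505,185); pad at (515,240)), so I lower and release.

```bash
python3 -m handwheel '[{"x":-0.0005,"y":0,"z":0.008,"wx":0,"wy":0,"wz":0},{"x":-0.0005,"y":0,"z":0.02,"wx":0,"wy":0,"wz":0},{"x":-0.0005,"y":0,"z":0.032,"wx":0,"wy":0,"wz":0},{"x":-0.0005,"y":0,"z":0.042,"wx":0,"wy":0,"wz":0},{"x":-0.0005,"y":0,"z":0.05,"wx":0,"wy":0,"wz":0},{"x":-0.0005,"y":0,"z":0.056,"wx":0,"wy":0,"wz":0},{"x":-0.0005,"y":0,"z":0.06,"wx":0,"wy":0,"wz":0},{"x":-0.0005,"y":0,"z":0.062,"wx":0,"wy":0,"wz":0},{"x":-0.0005,"y":0,"z":0.063,"wx":0,"wy":0,"wz":0},{"x":-0.0005,"y":0,"z":0.063,"wx":0,"wy":0,"wz":0}]'
python3 -m handwheel '[{"x":0,"y":0,"z":0.001,"wx":0,"wy":0,"wz":0},{"x":0,"y":0,"z":0.001,"wx":0,"wy":0,"wz":0}]'
```

```text
time: 6.27
position: [0.552, 0.33, 0.0477]
tool_rot: [0.0, 3.141, 0.0]
ft_force: [-0.3, -0.6, -1.2]
grip_width: 0.564
grip_force: 25.0
time: 6.43
position: [0.5521, 0.3301, 0.047]
tool_rot: [0.0, 3.141, 0.001]
ft_force: [0.0, -0.8, -0.9]
grip_width: 0.565
grip_force: 25.0
```

```bash
python3 -m handwheel '[{"x":0,"y":0,"z":0.0005,"wx":0,"wy":0,"wz":0},{"x":0,"y":0,"z":0.001,"wx":0,"wy":0,"wz":0},{"x":0,"y":0,"z":0.001,"wx":0,"wy":0,"wz":0}]'
python3 -m handwheel '[{"x":0,"y":0,"z":0.0005,"wx":0,"wy":0,"wz":0},{"x":0,"y":0,"z":0.0005,"wx":0,"wy":0,"wz":0}]'
```

```text
time: 6.68
position: [0.5523, 0.3301, 0.0468]
tool_rot: [0.0, 3.141, 0.001]
ft_force: [-1.9, -1.4, 4.2]
grip_width: 0.558
grip_force: 25.0
time: 6.85
position: [0.5524, 0.3301, 0.0467]
tool_rot: [0.001, 3.14, 0.001]
ft_force: [-2.7, -2.2, 7.4]
grip_width: 0.562
grip_force: 25.0
```

```bash
python3 -m handwheel '[{"x":0,"y":0,"z":0,"wx":0,"wy":0,"wz":0},{"x":0,"y":0,"z":0,"wx":0,"wy":0,"wz":0},{"x":0,"y":0,"z":0,"wx":0,"wy":0,"wz":0},{"x":0,"y":0,"z":0,"wx":0,"wy":0,"wz":0},{"x":0,"y":0,"z":0,"wx":0,"wy":0,"wz":0},{"x":0,"y":0,"z":-0.01,"wx":0,"wy":0,"wz":0},{"x":0,"y":0,"z":-0.025,"wx":0,"wy":0,"wz":0},{"x":0,"y":0,"z":-0.05,"wx":0,"wy":0,"wz":0},{"x":0,"y":0,"z":-0.075,"wx":0,"wy":0,"wz":0},{"x":0,"y":0,"z":-0.1,"wx":0,"wy":0,"wz":0}]' 0.085
python3 -c "
from h import *
to(.4358,.1123,.1,59.3)"
```

```text
time: 7.68
position: [0.5518, 0.3297, 0.1467]
tool_rot: [0.0, 3.142, -0.0]
ft_force: [0.3, 0.0, 0.6]
grip_width: 0.974
grip_force: 0.0
t 7.68 pos [0.5518 0.3297 0.1467] shift [ 0.1159 -0.2175  0.0467]
turn [-0.000e+00  1.000e-02  3.068e+01] q7 1.06
```

```bash
python3 -m handwheel '[{"x":0.006,"y":-0.012,"z":-0.01,"wx":0,"wy":0,"wz":2},{"x":0.018,"y":-0.034,"z":-0.01,"wx":0,"wy":0,"wz":6},{"x":0.032,"y":-0.06,"z":-0.005,"wx":0,"wy":0,"wz":10},{"x":0.047,"y":-0.088,"z":0,"wx":0,"wy":0,"wz":14},{"x":0.062,"y":-0.116,"z":0.006,"wx":0,"wy":0,"wz":18},{"x":0.077,"y":-0.144,"z":0.014,"wx":0,"wy":0,"wz":22},{"x":0.091,"y":-0.17,"z":0.022,"wx":0,"wy":0,"wz":26},{"x":0.103,"y":-0.193,"z":0.03,"wx":0,"wy":0,"wz":29},{"x":0.112,"y":-0.21,"z":0.038,"wx":0,"wy":0,"wz":30.5},{"x":0.116,"y":-0.2175,"z":0.046,"wx":0,"wy":0,"wz":30.7}]' 0.045
python3 - <<'E'
from h import *
to(.4358,.1123,.003,59.3)
t,Kt,Tt=grab("top");s,Ks,Ts=grab("side");p=ctrl.get_state()["position"];print(p)
print([(proj((*q,z),Ks,Ts).round(1)) for q,z in((p[:2],p[2]),((.4358,.1123),.008))])
cv2.imwrite("pics/look3.png",cv2.resize(np.hstack([s[180:330,200:350],s[230:380,50:200]]),None,fx=2.6,fy=2.6,interpolation=3)[...,::-1])
E
```

```text
time: 8.52
position: [0.4349, 0.1101, 0.0993]
tool_rot: [-0.837, -3.028, -0.001]
ft_force: [0.9, -0.3, -0.4]
grip_width: 0.52
grip_force: 0.0
t 8.52 pos [0.4349 0.1101 0.0993] shift [0.0004 0.0023 0.0963]
turn [ 0.04 -0.01 -0.21] q7 0.72
[0.43485115 0.11133458 0.09851877]
[array([258.2, 250.5]), array([258.1, 284.2])]
```

View pics/look3.png

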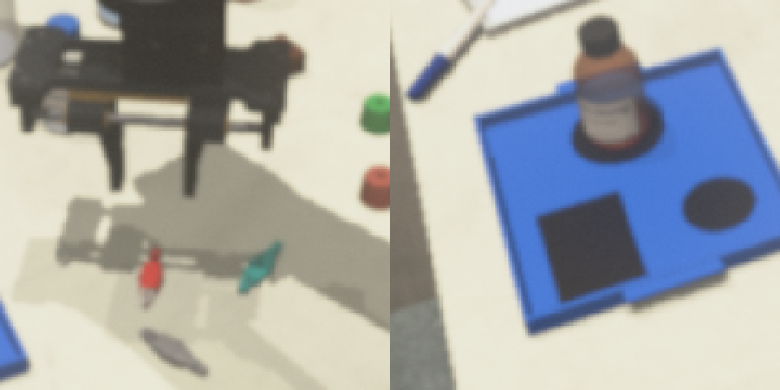

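Brown bottle stands on the pad, which is centred at crop (618,125). The open fingers straddle the red clip at (152,272), so I descend and grip. I'll check the bottle's centring numerically at the same time.

```bash
python3 - <<'E'
from h import *
t,Kt,Tt=grab("top");s,Ks,Ts=grab("side")
V=t.max(2).astype(int);v=s.max(2).astype(int)
for z in(.11,.1125):print(proj((.5517,.33,z),Kt,Tt).round(1),proj((.5517,.33,z),Ks,Ts).round(1))
for n,m,w,K,T in(("T",V<40,(155,198,185,224),Kt,Tt),("S",v<60,(115,225,150,262),Ks,Ts)):
    b=blob(m,w);print(n,b and (b[0].round(1),b[1],[ray(b[0],K,T,z)[:2].round(4) for z in(.102,.108)]))
cv2.imwrite("pics/look4.png",cv2.resize(np.hstack([t[185:285,120:220],s[220:320,90:190]]),None,fx=3.8,fy=3.8,interpolation=3)[...,::-1])
E
python3 -m handwheel '[{"x":0,"y":0.001,"z":0.015,"wx":0,"wy":0,"wz":0},{"x":0,"y":0.001,"z":0.035,"wx":0,"wy":0,"wz":0},{"x":0,"y":0.001,"z":0.052,"wx":0,"wy":0,"wz":0},{"x":0,"y":0.001,"z":0.066,"wx":0,"wy":0,"wz":0},{"x":0,"y":0.001,"z":0.077,"wx":0,"wy":0,"wz":0},{"x":0,"y":0.001,"z":0.085,"wx":0,"wy":0,"wz":0},{"x":0,"y":0.001,"z":0.09,"wx":0,"wy":0,"wz":0},{"x":0,"y":0.001,"z":0.093,"wx":0,"wy":0,"wz":0},{"x":0,"y":0.001,"z":0.0945,"wx":0,"wy":0,"wz":0},{"x":0,"y":0.001,"z":0.0955,"wx":0,"wy":0,"wz":0}]'
```

```text
[157.2 211.3] [129.8 240.6]
[156.9 211.2] [129.6 239.6]
T (array([159.5, 212.2]), array([155, 207,  12,  12,  97], dtype=int32), [array([0.5507, 0.3261]), array([0.5496, 0.3241])])
S None
time: 9.55
position: [0.4369, 0.1136, 0.0039]
tool_rot: [0.831, 3.029, 0.001]
ft_force: [-0.2, -0.8, 0.3]
grip_width: 0.52
grip_force: 0.0
```

View pics/look4.png

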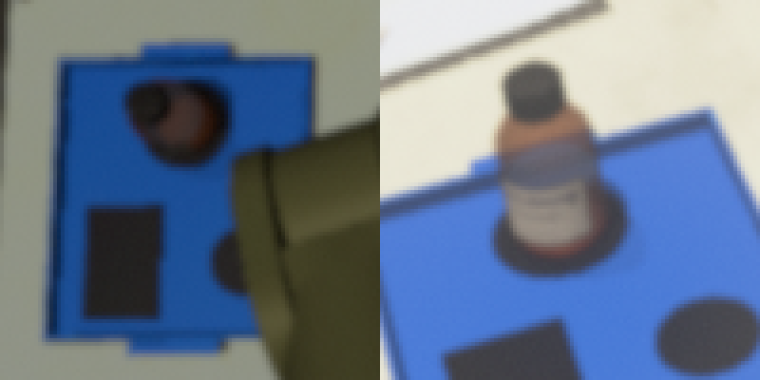

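The brown bottle stands well inside the pad, within about 3 mm of centre (side crop foot (553,245), pad (561,225)). Next I grip the clip.

```bash
python3 -m handwheel '[{"x":0,"y":0,"z":0.001,"wx":0,"wy":0,"wz":0},{"x":0,"y":0,"z":0.001,"wx":0,"wy":0,"wz":0},{"x":0,"y":0,"z":0.001,"wx":0,"wy":0,"wz":0},{"x":0,"y":0,"z":0.001,"wx":0,"wy":0,"wz":0},{"x":0,"y":0,"z":0.001,"wx":0,"wy":0,"wz":0},{"x":0,"y":0,"z":0.001,"wx":0,"wy":0,"wz":0}]' 0.005 20
python3 -m handwheel '[{"x":0,"y":0,"z":-0.005,"wx":0,"wy":0,"wz":0},{"x":0,"y":0,"z":-0.015,"wx":0,"wy":0,"wz":0},{"x":0,"y":0,"z":-0.03,"wx":0,"wy":0,"wz":0},{"x":0,"y":0,"z":-0.045,"wx":0,"wy":0,"wz":0},{"x":0,"y":0,"z":-0.055,"wx":0,"wy":0,"wz":0},{"x":0,"y":0,"z":-0.06,"wx":0,"wy":0,"wz":0}]'
python3 - <<'E'
from h import *
t,Kt,Tt=grab("top");s,Ks,Ts=grab("side");p=ctrl.get_state()["position"]
h,q,v=[c.astype(int) for c in cv2.split(cv2.cvtColor(s,cv2.COLOR_RGB2HSV))]
b=blob(((h<8)|(h>172))&(q>110),(235,215,285,300))
w=np.array([ray(x,Ks,Ts,p[2]+.004)[:2] for x in b[2]]);m=w.mean(0);vt=np.linalg.svd(w-m)[2]
print(b[0],b[1],m,p,np.degrees(np.arctan2(vt[0,1],vt[0,0])))
cv2.imwrite("pics/look5.png",cv2.resize(s[180:330,190:340],None,fx=3.8,fy=3.8,interpolation=3)[...,::-1])
to(.4433,.3741,.075,90.5)
E
```

```text
time: 10.05
position: [0.4365, 0.1133, 0.0028]
tool_rot: [0.832, 3.029, 0.001]
ft_force: [0.3, -0.5, 1.4]
grip_width: 0.191
grip_force: 20.0
time: 10.55
position: [0.4375, 0.1137, 0.0647]
tool_rot: [0.831, 3.027, 0.004]
ft_force: [0.6, 0.2, -0.6]
grip_width: 0.192
grip_force: 20.0
[256.28169014 261.84507042] [252 254   9  13  71] [0.43813191 0.11437858] [0.43714808 0.11366085 0.06375219] 147.3052484028649
t 10.65 pos [0.4371 0.1137 0.0638] shift [ 0.1277  0.2271 -0.0109]
turn [  0.11   0.1  -31.21] q7 0.74
```

View pics/look5.png

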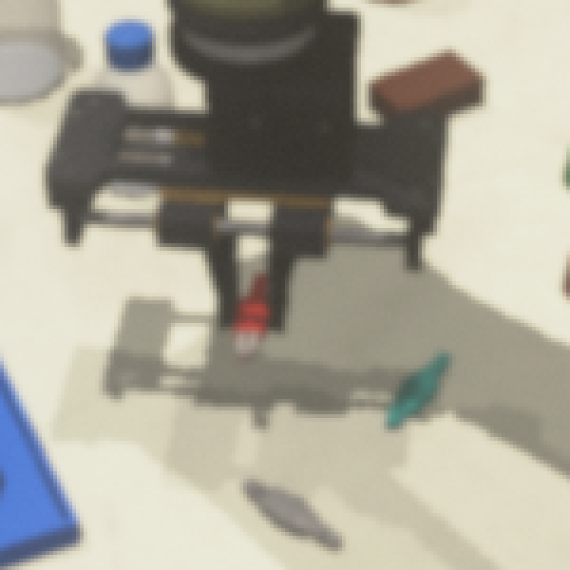

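```bash
python3 -m handwheel '[{"x":0.006,"y":0.011,"z":-0.003,"wx":0,"wy":0,"wz":-3},{"x":0.018,"y":0.033,"z":-0.008,"wx":0,"wy":0,"wz":-7},{"x":0.033,"y":0.062,"z":-0.011,"wx":0,"wy":0,"wz":-11},{"x":0.049,"y":0.092,"z":-0.011,"wx":0,"wy":0,"wz":-15},{"x":0.065,"y":0.122,"z":-0.011,"wx":0,"wy":0,"wz":-19},{"x":0.081,"y":0.152,"z":-0.011,"wx":0,"wy":0,"wz":-23},{"x":0.096,"y":0.18,"z":-0.011,"wx":0,"wy":0,"wz":-27},{"x":0.109,"y":0.205,"z":-0.011,"wx":0,"wy":0,"wz":-30},{"x":0.118,"y":0.222,"z":-0.011,"wx":0,"wy":0,"wz":-31.2},{"x":0.1225,"y":0.2302,"z":-0.011,"wx":0,"wy":0,"wz":-31.2}]'
python3 -m handwheel '[{"x":0,"y":0,"z":0.005,"wx":0,"wy":0,"wz":0},{"x":0,"y":0,"z":0.015,"wx":0,"wy":0,"wz":0}]'
python3 -c "
from h import *
to(.4493,.3741,.0095,90.5)"
```

```text
time: 11.48
position: [0.4464, 0.3788, 0.0727]
tool_rot: [0.025, -3.14, -0.002]
ft_force: [-0.5, -0.2, 0.1]
grip_width: 0.191
grip_force: 20.0
time: 11.65
position: [0.4488, 0.3741, 0.0585]
tool_rot: [-0.015, 3.141, 0.0]
ft_force: [0.3, -0.0, 0.2]
grip_width: 0.192
grip_force: 20.0
t 11.65 pos [0.4488 0.3741 0.0585] shift [-0.0005  0.      0.049 ]
turn [0.02 0.05 0.03] q7 0.89
```

```bash
python3 -m handwheel '[{"x":0,"y":0,"z":0.01,"wx":0,"wy":0,"wz":0},{"x":0,"y":0,"z":0.022,"wx":0,"wy":0,"wz":0},{"x":0,"y":0,"z":0.032,"wx":0,"wy":0,"wz":0},{"x":0,"y":0,"z":0.04,"wx":0,"wy":0,"wz":0},{"x":0,"y":0,"z":0.045,"wx":0,"wy":0,"wz":0},{"x":0,"y":0,"z":0.048,"wx":0,"wy":0,"wz":0},{"x":0,"y":0,"z":0.049,"wx":0,"wy":0,"wz":0},{"x":0,"y":0,"z":0.0495,"wx":0,"wy":0,"wz":0},{"x":0,"y":0,"z":0.0495,"wx":0,"wy":0,"wz":0}]'
python3 - <<'E'
from h import *
s,Ks,Ts=grab("side")
p=(.4433,.3741,.0065);print(proj(p,Ks,Ts)-[70,240],ctrl.get_state()["ft_force"])
cv2.imwrite("pics/look6.png",cv2.resize(s[240:360,70:220],None,fx=4,fy=4,interpolation=3)[...,::-1])
E
```

```text
time: 12.4
position: [0.4489, 0.374, 0.0095]
tool_rot: [-0.014, 3.141, 0.001]
ft_force: [-0.7, -0.2, -0.1]
grip_width: 0.193
grip_force: 20.0
[57.48889069 83.41297863] [-0.48327457  0.77506725  0.87557715]
```

View pics/look6.png

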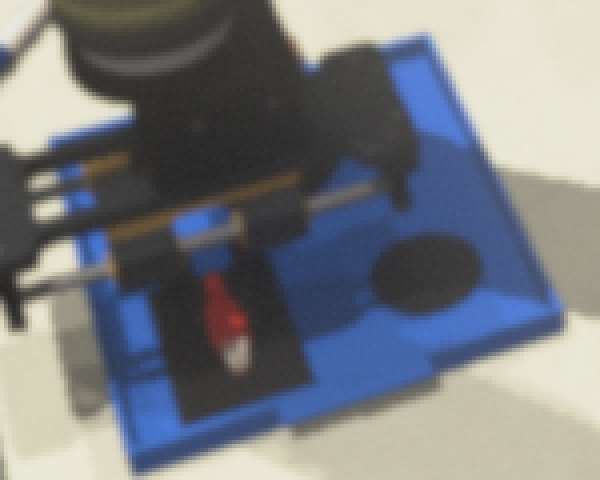

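The clip lies lengthwise on the pad (look6: pad centre about (230,334), clip (227,322)), so I release, rise and go above the clear bottle.

```bash
python3 -m handwheel '[{"x":0,"y":0,"z":0.0005,"wx":0,"wy":0,"wz":0},{"x":0,"y":0,"z":0.0005,"wx":0,"wy":0,"wz":0},{"x":0,"y":0,"z":0.0005,"wx":0,"wy":0,"wz":0},{"x":0,"y":0,"z":0,"wx":0,"wy":0,"wz":0},{"x":0,"y":0,"z":-0.01,"wx":0,"wy":0,"wz":0},{"x":0,"y":0,"z":-0.03,"wx":0,"wy":0,"wz":0},{"x":0,"y":0,"z":-0.06,"wx":0,"wy":0,"wz":0},{"x":0,"y":0,"z":-0.095,"wx":0,"wy":0,"wz":0},{"x":0,"y":0,"z":-0.13,"wx":0,"wy":0,"wz":0},{"x":0,"y":0,"z":-0.155,"wx":0,"wy":0,"wz":0}]' 0.045
python3 -m handwheel '[{"x":-0.01,"y":-0.013,"z":-0.01,"wx":0,"wy":0,"wz":0},{"x":-0.03,"y":-0.04,"z":-0.01,"wx":0,"wy":0,"wz":0},{"x":-0.052,"y":-0.07,"z":-0.01,"wx":0,"wy":0,"wz":0},{"x":-0.075,"y":-0.1,"z":-0.01,"wx":0,"wy":0,"wz":0},{"x":-0.098,"y":-0.131,"z":-0.01,"wx":0,"wy":0,"wz":0},{"x":-0.121,"y":-0.162,"z":-0.01,"wx":0,"wy":0,"wz":0},{"x":-0.144,"y":-0.193,"z":-0.01,"wx":0,"wy":0,"wz":0},{"x":-0.167,"y":-0.223,"z":-0.01,"wx":0,"wy":0,"wz":0},{"x":-0.188,"y":-0.25,"z":-0.01,"wx":0,"wy":0,"wz":0},{"x":-0.201,"y":-0.267,"z":-0.008,"wx":0,"wy":0,"wz":0}]' 0.086 25
python3 -m handwheel '[{"x":-0.004,"y":-0.006,"z":0,"wx":0,"wy":0,"wz":0},{"x":-0.004,"y":-0.006,"z":0,"wx":0,"wy":0,"wz":0}]'
python3 - <<'E'
from h import *
to(.654,.1005,.0405,90)
t,Kt,Tt=grab("top");s,Ks,Ts=grab("side")
cv2.imwrite("pics/look7.png",cv2.resize(np.hstack([s[100:260,150:310],s[240:360,70:220][:,:].copy() if 0 else s[200:360,70:230]]),None,fx=2.4,fy=2.4,interpolation=3)[...,::-1])
E
```

```text
time: 13.28
position: [0.4495, 0.3743, 0.1685]
tool_rot: [-0.013, 3.138, 0.005]
ft_force: [0.2, 0.6, 0.2]
grip_width: 0.515
grip_force: 0.0
time: 14.12
position: [0.6541, 0.1035, 0.1736]
tool_rot: [-0.007, 3.139, -0.003]
ft_force: [-0.6, -1.1, 1.1]
grip_width: 0.981
grip_force: 0.0
time: 14.28
position: [0.6566, 0.0996, 0.1725]
tool_rot: [-0.007, 3.141, -0.002]
ft_force: [0.2, -0.2, 0.5]
grip_width: 0.987
grip_force: 0.0
t 14.28 pos [0.6566 0.0996 0.1725] shift [0.0027 0.001  0.132 ]
turn [-0.06  0.02  0.25] q7 1.49
```

View pics/look7.png

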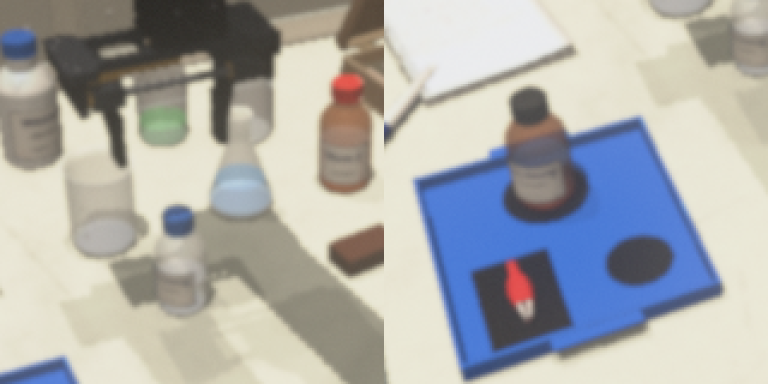

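Clip and brown bottle sit well in the blue tray. Now I descend on the clear bottle, grip and lift it.

```bash
python3 -m handwheel '[{"x":0.0015,"y":0,"z":0.015,"wx":0,"wy":0,"wz":0},{"x":0.0015,"y":0,"z":0.035,"wx":0,"wy":0,"wz":0},{"x":0.0015,"y":0,"z":0.055,"wx":0,"wy":0,"wz":0},{"x":0.0015,"y":0,"z":0.075,"wx":0,"wy":0,"wz":0},{"x":0.0015,"y":0,"z":0.095,"wx":0,"wy":0,"wz":0},{"x":0.0015,"y":0,"z":0.11,"wx":0,"wy":0,"wz":0},{"x":0.0015,"y":0,"z":0.12,"wx":0,"wy":0,"wz":0},{"x":0.0015,"y":0,"z":0.127,"wx":0,"wy":0,"wz":0},{"x":0.0015,"y":0,"z":0.131,"wx":0,"wy":0,"wz":0},{"x":0.0015,"y":0,"z":0.132,"wx":0,"wy":0,"wz":0}]'
python3 -m handwheel '[{"x":0,"y":0,"z":0,"wx":0,"wy":0,"wz":0},{"x":0,"y":0,"z":0,"wx":0,"wy":0,"wz":0},{"x":0,"y":0,"z":0,"wx":0,"wy":0,"wz":0},{"x":0,"y":0,"z":0,"wx":0,"wy":0,"wz":0},{"x":0,"y":0,"z":0,"wx":0,"wy":0,"wz":0},{"x":0,"y":0,"z":0,"wx":0,"wy":0,"wz":0},{"x":0,"y":0,"z":0,"wx":0,"wy":0,"wz":0},{"x":0,"y":0,"z":0,"wx":0,"wy":0,"wz":0}]' 0.03 25
```

```text
time: 15.22
position: [0.6542, 0.1035, 0.04]
tool_rot: [0.015, -3.141, -0.001]
ft_force: [-0.2, -0.1, -0.4]
grip_width: 0.989
grip_force: 0.0
time: 15.88
position: [0.6546, 0.102, 0.0404]
tool_rot: [-0.013, 3.141, -0.001]
ft_force: [0.0, -1.1, 0.9]
grip_width: 0.569
grip_force: 25.0
```

Gripped. I lift and carry it to the yellow tray's large pad, with the shift being dx −0.107, dy −0.416.

```bash
python3 -m handwheel '[{"x":0,"y":0,"z":-0.005,"wx":0,"wy":0,"wz":0},{"x":0,"y":0,"z":-0.015,"wx":0,"wy":0,"wz":0},{"x":0,"y":0,"z":-0.03,"wx":0,"wy":0,"wz":0},{"x":0,"y":0,"z":-0.045,"wx":0,"wy":0,"wz":0},{"x":0.002,"y":-0.008,"z":-0.057,"wx":0,"wy":0,"wz":0},{"x":0.005,"y":-0.02,"z":-0.065,"wx":0,"wy":0,"wz":0},{"x":0.01,"y":-0.04,"z":-0.07,"wx":0,"wy":0,"wz":0},{"x":0.017,"y":-0.065,"z":-0.07,"wx":0,"wy":0,"wz":0},{"x":0.024,"y":-0.092,"z":-0.07,"wx":0,"wy":0,"wz":0},{"x":0.031,"y":-0.12,"z":-0.07,"wx":0,"wy":0,"wz":0}]'
python3 -m handwheel '[{"x":0.007,"y":-0.028,"z":0,"wx":0,"wy":0,"wz":0},{"x":0.014,"y":-0.056,"z":0,"wx":0,"wy":0,"wz":0},{"x":0.021,"y":-0.084,"z":0,"wx":0,"wy":0,"wz":0},{"x":0.028,"y":-0.112,"z":0,"wx":0,"wy":0,"wz":0},{"x":0.035,"y":-0.14,"z":0,"wx":0,"wy":0,"wz":0},{"x":0.042,"y":-0.168,"z":0,"wx":0,"wy":0,"wz":0},{"x":0.049,"y":-0.195,"z":0,"wx":0,"wy":0,"wz":0},{"x":0.056,"y":-0.22,"z":0,"wx":0,"wy":0,"wz":0},{"x":0.062,"y":-0.242,"z":0,"wx":0,"wy":0,"wz":0},{"x":0.068,"y":-0.262,"z":0,"wx":0,"wy":0,"wz":0}]'
python3 -m handwheel '[{"x":0.004,"y":-0.016,"z":0,"wx":0,"wy":0,"wz":0},{"x":0.006,"y":-0.026,"z":0,"wx":0,"wy":0,"wz":0},{"x":0.008,"y":-0.032,"z":0,"wx":0,"wy":0,"wz":0},{"x":0.008,"y":-0.034,"z":0,"wx":0,"wy":0,"wz":0},{"x":0.008,"y":-0.034,"z":0,"wx":0,"wy":0,"wz":0}]'
python3 -c "
from h import *
to(.5476,-.314,.0475,90);print(ctrl.get_state()['joint_positions'].round(2))"
```

```text
time: 16.72
position: [0.6235, -0.02, 0.1105]
tool_rot: [-0.013, 3.142, -0.0]
ft_force: [-0.3, 0.0, -0.8]
grip_width: 0.573
grip_force: 25.0
time: 17.55
position: [0.5565, -0.2835, 0.1104]
tool_rot: [0.009, -3.141, 0.001]
ft_force: [-0.2, 1.1, -0.4]
grip_width: 0.569
grip_force: 25.0
time: 17.97
position: [0.5509, -0.3143, 0.11]
tool_rot: [-0.013, 3.142, 0.001]
ft_force: [-0.1, 1.3, -0.6]
grip_width: 0.569
grip_force: 25.0
t 17.97 pos [ 0.5509 -0.3143  0.11  ] shift [0.0033 0.0002 0.0625]
turn [0.03 0.   0.48] q7 2.22
[ 0.04  0.4   0.55  1.65 -0.22  1.16  2.22]
```

```bash
python3 -m handwheel '[{"x":0.002,"y":0,"z":0.008,"wx":0,"wy":0,"wz":0},{"x":0.0025,"y":0,"z":0.02,"wx":0,"wy":0,"wz":0},{"x":0.003,"y":0,"z":0.032,"wx":0,"wy":0,"wz":0},{"x":0.003,"y":0,"z":0.042,"wx":0,"wy":0,"wz":0},{"x":0.003,"y":0,"z":0.05,"wx":0,"wy":0,"wz":0},{"x":0.003,"y":0,"z":0.056,"wx":0,"wy":0,"wz":0},{"x":0.003,"y":0,"z":0.06,"wx":0,"wy":0,"wz":0},{"x":0.003,"y":0,"z":0.0625,"wx":0,"wy":0,"wz":0},{"x":0.003,"y":0,"z":0.0635,"wx":0,"wy":0,"wz":0},{"x":0.003,"y":0,"z":0.0635,"wx":0,"wy":0,"wz":0}]'
python3 -m handwheel '[{"x":0,"y":0,"z":0.0005,"wx":0,"wy":0,"wz":0},{"x":0,"y":0,"z":0.0005,"wx":0,"wy":0,"wz":0}]'
```

```text
time: 18.8
position: [0.5482, -0.3146, 0.0468]
tool_rot: [-0.013, 3.141, -0.0]
ft_force: [1.2, -1.0, -1.1]
grip_width: 0.568
grip_force: 25.0
time: 18.97
position: [0.5483, -0.3147, 0.0465]
tool_rot: [-0.013, 3.141, -0.0]
ft_force: [-0.4, -0.4, -1.3]
grip_width: 0.568
grip_force: 25.0
```

```bash
python3 -m handwheel '[{"x":0,"y":0,"z":0.0005,"wx":0,"wy":0,"wz":0},{"x":0,"y":0,"z":0.0005,"wx":0,"wy":0,"wz":0}]'
python3 -m handwheel '[{"x":0,"y":0,"z":0.0005,"wx":0,"wy":0,"wz":0},{"x":0,"y":0,"z":0.0005,"wx":0,"wy":0,"wz":0}]'
```

```text
time: 19.13
position: [0.5483, -0.3147, 0.0463]
tool_rot: [-0.013, 3.141, -0.0]
ft_force: [-1.7, 0.5, 3.0]
grip_width: 0.567
grip_force: 25.0
time: 19.3
position: [0.5484, -0.3147, 0.0463]
tool_rot: [-0.013, 3.14, -0.0]
ft_force: [-2.4, 1.2, 6.1]
grip_width: 0.572
grip_force: 25.0
```

```bash
python3 -m handwheel '[{"x":0,"y":0,"z":0,"wx":0,"wy":0,"wz":0},{"x":0,"y":0,"z":0,"wx":0,"wy":0,"wz":0},{"x":0,"y":0,"z":0,"wx":0,"wy":0,"wz":0},{"x":0,"y":0,"z":0,"wx":0,"wy":0,"wz":0},{"x":0,"y":0,"z":0,"wx":0,"wy":0,"wz":0},{"x":0,"y":0,"z":-0.01,"wx":0,"wy":0,"wz":0},{"x":0,"y":0,"z":-0.03,"wx":0,"wy":0,"wz":0},{"x":0,"y":0,"z":-0.06,"wx":0,"wy":0,"wz":0},{"x":0,"y":0,"z":-0.09,"wx":0,"wy":0,"wz":0},{"x":0,"y":0,"z":-0.12,"wx":0,"wy":0,"wz":0}]' 0.085
python3 -m handwheel '[{"x":-0.003,"y":0.007,"z":-0.02,"wx":0,"wy":0,"wz":5},{"x":-0.01,"y":0.024,"z":-0.03,"wx":0,"wy":0,"wz":12},{"x":-0.02,"y":0.047,"z":-0.03,"wx":0,"wy":0,"wz":19},{"x":-0.031,"y":0.073,"z":-0.03,"wx":0,"wy":0,"wz":26},{"x":-0.042,"y":0.099,"z":-0.03,"wx":0,"wy":0,"wz":33},{"x":-0.053,"y":0.125,"z":-0.03,"wx":0,"wy":0,"wz":40},{"x":-0.064,"y":0.151,"z":-0.03,"wx":0,"wy":0,"wz":47},{"x":-0.075,"y":0.177,"z":-0.03,"wx":0,"wy":0,"wz":54},{"x":-0.085,"y":0.2,"z":-0.03,"wx":0,"wy":0,"wz":61},{"x":-0.092,"y":0.216,"z":-0.03,"wx":0,"wy":0,"wz":68}]' 0.068
python3 -c "
from h import *
to(.6419,-.0932,.1,8.4)
t,K,T=grab('top');b=blob((t.max(2)<70)&0==0,(0,0,1,1))
print(ctrl.get_state()['joint_positions'].round(2))"
```

```text
time: 20.13
position: [0.5477, -0.3145, 0.1669]
tool_rot: [-0.013, 3.142, -0.0]
ft_force: [0.1, 0.4, 0.3]
grip_width: 0.973
grip_force: 0.0
time: 20.97
position: [0.6392, -0.0941, 0.1957]
tool_rot: [-1.749, -2.609, -0.003]
ft_force: [-0.2, 0.8, 0.4]
grip_width: 0.783
grip_force: 0.0
t 20.97 pos [ 0.6392 -0.0941  0.1957] shift [-0.0003  0.0027  0.0957]
turn [ 0.07 -0.07 13.93] q7 0.67
[-0.4   0.37  0.65  1.52 -0.23  1.33  0.66]
```

```bash
python3 -m handwheel '[{"x":0,"y":0.001,"z":0.01,"wx":0,"wy":0,"wz":4},{"x":0,"y":0.002,"z":0.03,"wx":0,"wy":0,"wz":9},{"x":0,"y":0.002,"z":0.05,"wx":0,"wy":0,"wz":13.9},{"x":0,"y":0.002,"z":0.07,"wx":0,"wy":0,"wz":13.9},{"x":0,"y":0.002,"z":0.085,"wx":0,"wy":0,"wz":13.9},{"x":0,"y":0.002,"z":0.095,"wx":0,"wy":0,"wz":13.9},{"x":0,"y":0.002,"z":0.1,"wx":0,"wy":0,"wz":13.9}]'
python3 - <<'E'
from h import *
to(.6419,-.0932,.004,8.4)
t,Kt,Tt=grab("top");s,Ks,Ts=grab("side");p=ctrl.get_state()["position"];print(p)
print(proj((.6419,-.0932,.024),Ks,Ts)-[210,100],proj((.6419,-.0932,.024),Tt@np.eye(4) if 0 else Kt,Tt)if 0 else"")
cv2.imwrite("pics/look8.png",cv2.resize(np.hstack([s[100:260,210:370],t[150:310,310:470]]),None,fx=2.4,fy=2.4,interpolation=3)[...,::-1])
E
```

```text
time: 21.6
position: [0.6392, -0.0971, 0.094]
tool_rot: [-2.047, -2.381, 0.002]
ft_force: [0.2, 0.4, -0.4]
grip_width: 0.784
grip_force: 0.0
t 21.60 pos [ 0.6392 -0.0971  0.094 ] shift [0.0034 0.0034 0.09  ]
turn [-0.1  -0.02  0.22] q7 0.49
[ 0.63964002 -0.0970921   0.09481868]
[ 92.27146991 100.34810881]
```

View pics/look8.png

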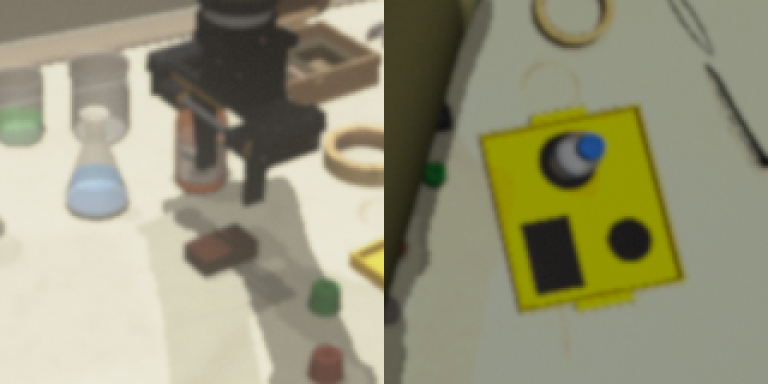

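The clear bottle stands on its pad (look8 (570,160)). The block's top face is at side crop (221,241), as predicted, so I descend and grip.

```bash
python3 -m handwheel '[{"x":0.002,"y":0.002,"z":0.01,"wx":0,"wy":0,"wz":0},{"x":0.003,"y":0.003,"z":0.025,"wx":0,"wy":0,"wz":0},{"x":0.003,"y":0.003,"z":0.04,"wx":0,"wy":0,"wz":0},{"x":0.003,"y":0.003,"z":0.054,"wx":0,"wy":0,"wz":0},{"x":0.003,"y":0.003,"z":0.066,"wx":0,"wy":0,"wz":0},{"x":0.003,"y":0.003,"z":0.076,"wx":0,"wy":0,"wz":0},{"x":0.003,"y":0.003,"z":0.083,"wx":0,"wy":0,"wz":0},{"x":0.003,"y":0.003,"z":0.087,"wx":0,"wy":0,"wz":0},{"x":0.003,"y":0.003,"z":0.089,"wx":0,"wy":0,"wz":0},{"x":0.003,"y":0.003,"z":0.0895,"wx":0,"wy":0,"wz":0}]'
python3 -m handwheel '[{"x":0,"y":0,"z":0,"wx":0,"wy":0,"wz":0},{"x":0,"y":0,"z":0,"wx":0,"wy":0,"wz":0},{"x":0,"y":0,"z":0,"wx":0,"wy":0,"wz":0},{"x":0,"y":0,"z":0,"wx":0,"wy":0,"wz":0},{"x":0,"y":0,"z":0,"wx":0,"wy":0,"wz":0},{"x":0,"y":0,"z":0,"wx":0,"wy":0,"wz":0},{"x":0,"y":0,"z":0,"wx":0,"wy":0,"wz":0}]' 0.02 25
python3 -m handwheel '[{"x":0,"y":0,"z":-0.005,"wx":0,"wy":0,"wz":0},{"x":0,"y":0,"z":-0.015,"wx":0,"wy":0,"wz":0},{"x":0,"y":0,"z":-0.03,"wx":0,"wy":0,"wz":0},{"x":0,"y":0,"z":-0.05,"wx":0,"wy":0,"wz":0},{"x":0,"y":0,"z":-0.075,"wx":0,"wy":0,"wz":0},{"x":0,"y":0,"z":-0.1,"wx":0,"wy":0,"wz":0},{"x":0,"y":0,"z":-0.12,"wx":0,"wy":0,"wz":0},{"x":0,"y":0,"z":-0.13,"wx":0,"wy":0,"wz":0}]'
python3 -c "
from h import *
to(.4332,-.2899,.134,100.7)"
```

```text
time: 22.53
position: [0.6426, -0.0936, 0.0055]
tool_rot: [2.049, 2.381, 0.0]
ft_force: [-0.5, 0.2, -0.2]
grip_width: 0.778
grip_force: 0.0
time: 23.12
position: [0.6427, -0.0934, 0.0059]
tool_rot: [2.049, 2.381, 0.001]
ft_force: [0.0, -0.0, 0.8]
grip_width: 0.458
grip_force: 25.0
time: 23.78
position: [0.6443, -0.0943, 0.1404]
tool_rot: [2.046, 2.378, 0.006]
ft_force: [1.1, -0.9, -0.7]
grip_width: 0.45
grip_force: 25.0
t 23.78 pos [ 0.6443 -0.0943  0.1404] shift [-0.162  -0.2379  0.0052]
turn [ 0.32 -0.22 87.86] q7 0.46
```

```bash
python3 -m handwheel '[{"x":-0.008,"y":-0.012,"z":0,"wx":0,"wy":0,"wz":4},{"x":-0.024,"y":-0.035,"z":0,"wx":0,"wy":0,"wz":10},{"x":-0.042,"y":-0.062,"z":0,"wx":0,"wy":0,"wz":16},{"x":-0.06,"y":-0.088,"z":0,"wx":0,"wy":0,"wz":22},{"x":-0.078,"y":-0.115,"z":0,"wx":0,"wy":0,"wz":28},{"x":-0.096,"y":-0.141,"z":0,"wx":0,"wy":0,"wz":34},{"x":-0.114,"y":-0.168,"z":0,"wx":0,"wy":0,"wz":40},{"x":-0.132,"y":-0.194,"z":0,"wx":0,"wy":0,"wz":46},{"x":-0.148,"y":-0.217,"z":0,"wx":0,"wy":0,"wz":52},{"x":-0.158,"y":-0.232,"z":0,"wx":0,"wy":0,"wz":58}]'
python3 -m handwheel '[{"x":0,"y":0,"z":0,"wx":0,"wy":0,"wz":6},{"x":0,"y":0,"z":0.002,"wx":0,"wy":0,"wz":12},{"x":0,"y":0,"z":0.005,"wx":0,"wy":0,"wz":18},{"x":0,"y":0,"z":0.01,"wx":0,"wy":0,"wz":24},{"x":0,"y":0,"z":0.02,"wx":0,"wy":0,"wz":28},{"x":0,"y":0,"z":0.03,"wx":0,"wy":0,"wz":29.9},{"x":0,"y":0,"z":0.04,"wx":0,"wy":0,"wz":29.9},{"x":0,"y":0,"z":0.04,"wx":0,"wy":0,"wz":29.9}]'
python3 - <<'E'
from h import *
to(.4332,-.2899,.0125,100.7);print(ctrl.get_state()["joint_positions"].round(2))
E
```

```text
time: 24.62
position: [0.4338, -0.2868, 0.1359]
tool_rot: [-2.951, -1.076, -0.001]
ft_force: [0.4, 0.6, -0.2]
grip_width: 0.458
grip_force: 25.0
time: 25.28
position: [0.4353, -0.2834, 0.0936]
tool_rot: [-3.126, -0.295, 0.005]
ft_force: [0.1, 1.0, -0.5]
grip_width: 0.461
grip_force: 25.0
t 25.28 pos [ 0.4353 -0.2834  0.0936] shift [-0.003   0.0061  0.0811]
turn [-0.11  0.17  0.08] q7 -0.63
[-0.42  0.25  1.07  1.95 -0.25  1.08 -0.63]
```

```bash
python3 -m handwheel '[{"x":-0.001,"y":0.003,"z":0.006,"wx":0,"wy":0,"wz":0},{"x":-0.003,"y":0.006,"z":0.018,"wx":0,"wy":0,"wz":0},{"x":-0.003,"y":0.006,"z":0.032,"wx":0,"wy":0,"wz":0},{"x":-0.003,"y":0.006,"z":0.045,"wx":0,"wy":0,"wz":0},{"x":-0.003,"y":0.006,"z":0.056,"wx":0,"wy":0,"wz":0},{"x":-0.003,"y":0.006,"z":0.065,"wx":0,"wy":0,"wz":0},{"x":-0.003,"y":0.006,"z":0.071,"wx":0,"wy":0,"wz":0},{"x":-0.003,"y":0.006,"z":0.074,"wx":0,"wy":0,"wz":0},{"x":-0.003,"y":0.006,"z":0.074,"wx":0,"wy":0,"wz":0}]'
python3 - <<'E'
from h import *
to(.4332,-.2899,.0125,100.7)
s,Ks,Ts=grab("side");t,Kt,Tt=grab("top");to(.4332,-.2899,.0125,100.7)
for K,T,im in((Kt,Tt,t),(Ks,Ts,s)):print(proj((.4332,-.2899,.0065),K,T))
cv2.imwrite("pics/look9.png",cv2.resize(np.hstack([t[190:290,340:440],s[170:270,340:440]]),None,fx=3.8,fy=3.8,interpolation=3)[...,::-1])
E
```

```text
time: 26.03
position: [0.4346, -0.2907, 0.021]
tool_rot: [-3.128, -0.293, 0.001]
ft_force: [-1.3, -0.1, -0.3]
grip_width: 0.453
grip_force: 25.0
t 26.03 pos [ 0.4346 -0.2907  0.021 ] shift [-0.0012 -0.001   0.0085]
turn [-0.02  0.05 -0.  ] q7 -0.51
t 26.13 pos [ 0.4352 -0.2911  0.0219] shift [-0.0017 -0.0015  0.0094]
turn [ 0.02 -0.03 -0.01] q7 -0.51
[379.8670392 255.8983831]
[419.45110354 234.1007689 ]
```

View pics/look9.png

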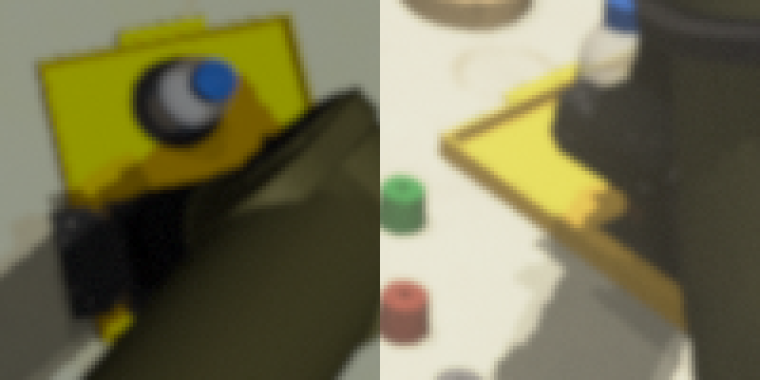

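The arm hides the block here (look9), but the gripper body is clear of the clear bottle, so I lower the rest under force watch.

```bash
python3 -m handwheel '[{"x":-0.0015,"y":-0.001,"z":0.003,"wx":0,"wy":0,"wz":0},{"x":-0.0015,"y":-0.001,"z":0.006,"wx":0,"wy":0,"wz":0},{"x":-0.0015,"y":-0.001,"z":0.0075,"wx":0,"wy":0,"wz":0},{"x":-0.0015,"y":-0.001,"z":0.008,"wx":0,"wy":0,"wz":0},{"x":-0.0015,"y":-0.001,"z":0.008,"wx":0,"wy":0,"wz":0}]'
python3 -m handwheel '[{"x":0,"y":0,"z":0.0005,"wx":0,"wy":0,"wz":0},{"x":0,"y":0,"z":0.001,"wx":0,"wy":0,"wz":0},{"x":0,"y":0,"z":0.001,"wx":0,"wy":0,"wz":0}]'
```

```text
time: 26.55
position: [0.4331, -0.29, 0.0134]
tool_rot: [-3.128, -0.293, 0.0]
ft_force: [0.1, -0.1, -0.6]
grip_width: 0.462
grip_force: 25.0
time: 26.8
position: [0.4332, -0.2901, 0.0125]
tool_rot: [-3.128, -0.293, -0.0]
ft_force: [-0.3, 1.2, -0.4]
grip_width: 0.458
grip_force: 25.0
```

```bash
python3 -m handwheel '[{"x":0,"y":0,"z":0.0005,"wx":0,"wy":0,"wz":0},{"x":0,"y":0,"z":0.0005,"wx":0,"wy":0,"wz":0}]'
python3 -m handwheel '[{"x":0,"y":0,"z":0.0005,"wx":0,"wy":0,"wz":0},{"x":0,"y":0,"z":0.0005,"wx":0,"wy":0,"wz":0}]'
python3 -m handwheel '[{"x":0,"y":0,"z":0,"wx":0,"wy":0,"wz":0},{"x":0,"y":0,"z":0,"wx":0,"wy":0,"wz":0},{"x":0,"y":0,"z":0,"wx":0,"wy":0,"wz":0},{"x":0,"y":0,"z":-0.002,"wx":0,"wy":0,"wz":0},{"x":0,"y":0,"z":-0.01,"wx":0,"wy":0,"wz":0},{"x":0,"y":0,"z":-0.03,"wx":0,"wy":0,"wz":0},{"x":0,"y":0,"z":-0.06,"wx":0,"wy":0,"wz":0},{"x":0,"y":0,"z":-0.09,"wx":0,"wy":0,"wz":0},{"x":0,"y":0,"z":-0.115,"wx":0,"wy":0,"wz":0},{"x":0,"y":0,"z":-0.13,"wx":0,"wy":0,"wz":0}]' 0.062
python3 -c "
from h import *
to(.445,-.099,.1,100.7)"
```

```text
time: 26.97
position: [0.4332, -0.2901, 0.012]
tool_rot: [-3.128, -0.293, -0.0]
ft_force: [0.6, 0.4, -0.2]
grip_width: 0.457
grip_force: 25.0
time: 27.13
position: [0.4332, -0.2901, 0.0118]
tool_rot: [-3.128, -0.292, -0.0]
ft_force: [-1.4, 0.6, 3.1]
grip_width: 0.459
grip_force: 25.0
time: 27.97
position: [0.4341, -0.2913, 0.1448]
tool_rot: [3.127, 0.291, 0.006]
ft_force: [-0.2, 1.0, -0.2]
grip_width: 0.714
grip_force: 0.0
t 27.97 pos [ 0.4341 -0.2913  0.1448] shift [ 0.0461 -0.1871  0.0446]
turn [ 0.09 -0.2  -0.07] q7 -0.69
```

```bash
python3 -m handwheel '[{"x":0.003,"y":-0.01,"z":0,"wx":0,"wy":0,"wz":0},{"x":0.008,"y":-0.03,"z":0,"wx":0,"wy":0,"wz":0},{"x":0.014,"y":-0.056,"z":0,"wx":0,"wy":0,"wz":0},{"x":0.021,"y":-0.084,"z":0.005,"wx":0,"wy":0,"wz":0},{"x":0.028,"y":-0.112,"z":0.012,"wx":0,"wy":0,"wz":0},{"x":0.034,"y":-0.138,"z":0.02,"wx":0,"wy":0,"wz":0},{"x":0.04,"y":-0.161,"z":0.03,"wx":0,"wy":0,"wz":0},{"x":0.044,"y":-0.178,"z":0.038,"wx":0,"wy":0,"wz":0},{"x":0.046,"y":-0.186,"z":0.044,"wx":0,"wy":0,"wz":0},{"x":0.046,"y":-0.187,"z":0.045,"wx":0,"wy":0,"wz":0}]' 0.06
python3 - <<'E'
from h import *
to(.445,-.099,.006,100.7)
s,Ks,Ts=grab("side");t,Kt,Tt=grab("top");p=ctrl.get_state()["position"];print(p)
h,q,v=[c.astype(int) for c in cv2.split(cv2.cvtColor(s,cv2.COLOR_RGB2HSV))]
b=blob(((h<12)|(h>170))&(q>90),(330,236,364,268));print(b[0],b[1],ray(b[0],Ks,Ts,.0125))
H,S,V=[c.astype(int) for c in cv2.split(cv2.cvtColor(t,cv2.COLOR_RGB2HSV))]
b=blob(((H<15)|(H>165))&(V<120)&(S>60),(360,232,400,280));
if b is not None:
    r=cv2.minAreaRect(np.array([ray(x,Kt,Tt,.029)[:2]*1000 for x in b[2]],np.float32));print("block",b[0],b[1],r)
cv2.imwrite("pics/look10.png",cv2.resize(np.hstack([t[190:290,340:440],s[190:290,290:390]]),None,fx=3.8,fy=3.8,interpolation=3)[...,::-1])
E
```

```text
time: 28.8
position: [0.4432, -0.0963, 0.096]
tool_rot: [-3.127, -0.297, 0.002]
ft_force: [-0.7, -0.3, 0.9]
grip_width: 0.689
grip_force: 0.0
t 28.80 pos [ 0.4432 -0.0963  0.096 ] shift [0.0013 0.003  0.09  ]
turn [-0.04  0.06  0.15] q7 -1.23
[ 0.44363744 -0.09877712  0.09673726]
[347.02040816 251.84693878] [342 245  10  15  98] [ 0.44295943 -0.10144118  0.0125    ]
block [380.58560794 255.72208437] [371 242  20  28 403] ((432.46893310546875, -285.80548095703125), (72.7234878540039, 44.20124053955078), 10.920940399169922)
```

View pics/look10.png

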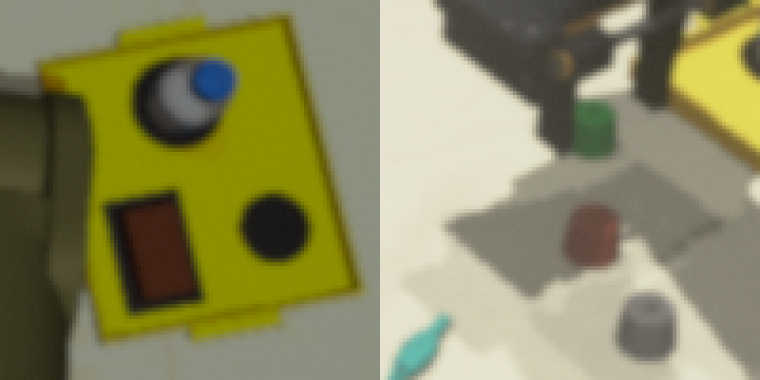

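The block sits centred and lengthwise on its pad, allowing for parallax (look10 (160,250)), and the red stopper lies between the fingers (592,237). I descend and grip the stopper.

```bash
python3 -m handwheel '[{"x":0.001,"y":0.0005,"z":0.01,"wx":0,"wy":0,"wz":0},{"x":0.001,"y":0.0005,"z":0.025,"wx":0,"wy":0,"wz":0},{"x":0.001,"y":0.0005,"z":0.042,"wx":0,"wy":0,"wz":0},{"x":0.001,"y":0.0005,"z":0.057,"wx":0,"wy":0,"wz":0},{"x":0.001,"y":0.0005,"z":0.069,"wx":0,"wy":0,"wz":0},{"x":0.001,"y":0.0005,"z":0.078,"wx":0,"wy":0,"wz":0},{"x":0.001,"y":0.0005,"z":0.085,"wx":0,"wy":0,"wz":0},{"x":0.001,"y":0.0005,"z":0.089,"wx":0,"wy":0,"wz":0},{"x":0.001,"y":0.0005,"z":0.091,"wx":0,"wy":0,"wz":0},{"x":0.001,"y":0.0005,"z":0.091,"wx":0,"wy":0,"wz":0}]'
python3 -m handwheel '[{"x":0,"y":0,"z":0,"wx":0,"wy":0,"wz":0},{"x":0,"y":0,"z":0,"wx":0,"wy":0,"wz":0},{"x":0,"y":0,"z":0,"wx":0,"wy":0,"wz":0},{"x":0,"y":0,"z":0,"wx":0,"wy":0,"wz":0},{"x":0,"y":0,"z":0,"wx":0,"wy":0,"wz":0},{"x":0,"y":0,"z":0,"wx":0,"wy":0,"wz":0},{"x":0,"y":0,"z":0,"wx":0,"wy":0,"wz":0}]' 0.015 15
python3 -m handwheel '[{"x":0,"y":0,"z":-0.005,"wx":0,"wy":0,"wz":0},{"x":0,"y":0,"z":-0.015,"wx":0,"wy":0,"wz":0},{"x":0,"y":0,"z":-0.03,"wx":0,"wy":0,"wz":0},{"x":0,"y":0,"z":-0.05,"wx":0,"wy":0,"wz":0},{"x":0,"y":0,"z":-0.07,"wx":0,"wy":0,"wz":0},{"x":0,"y":0,"z":-0.09,"wx":0,"wy":0,"wz":0},{"x":0,"y":0,"z":-0.1,"wx":0,"wy":0,"wz":0},{"x":0,"y":0,"z":-0.1,"wx":0,"wy":0,"wz":0}]'
python3 - <<'E'
from h import *
to(.4508,-.3832,.105,100.7)
s,Ks,Ts=grab("side");p=ctrl.get_state()["position"]
h,q,v=[c.astype(int) for c in cv2.split(cv2.cvtColor(s,cv2.COLOR_RGB2HSV))]
u=proj(p+[0,0,.007],Ks,Ts).round(1);b=blob(((h<12)|(h>170))&(q>90),(int(u[0])-25,int(u[1])-25,int(u[0])+25,int(u[1])+25));print("TCP px",u,"stopper",b and(b[0].round(1),b[1]))
E
```

```text
time: 29.73
position: [0.4449, -0.0988, 0.0057]
tool_rot: [3.128, 0.291, 0.0]
ft_force: [1.0, 1.0, -0.5]
grip_width: 0.689
grip_force: 0.0
time: 30.32
position: [0.4449, -0.0981, 0.0057]
tool_rot: [-3.128, -0.293, -0.001]
ft_force: [-0.3, -0.4, 1.6]
grip_width: 0.355
grip_force: 15.0
time: 30.98
position: [0.4466, -0.098, 0.1076]
tool_rot: [-3.126, -0.293, -0.008]
ft_force: [1.2, 0.9, -0.7]
grip_width: 0.35
grip_force: 14.9
t 30.98 pos [ 0.4466 -0.098   0.1076] shift [-0.0488  0.281   0.0021]
turn [-0.05 -0.28  0.  ] q7 -1.24
TCP px [349.1 214.6] stopper (array([351. , 214.5]), array([347, 207,   9,  16, 108], dtype=int32))
```

```bash
python3 -m handwheel '[{"x":-0.002,"y":0.01,"z":0,"wx":0,"wy":0,"wz":0},{"x":-0.006,"y":0.032,"z":0,"wx":0,"wy":0,"wz":0},{"x":-0.01,"y":0.06,"z":0,"wx":0,"wy":0,"wz":0},{"x":-0.016,"y":0.091,"z":0,"wx":0,"wy":0,"wz":0},{"x":-0.022,"y":0.124,"z":0,"wx":0,"wy":0,"wz":0},{"x":-0.028,"y":0.158,"z":0,"wx":0,"wy":0,"wz":0},{"x":-0.034,"y":0.192,"z":0,"wx":0,"wy":0,"wz":0},{"x":-0.04,"y":0.225,"z":0,"wx":0,"wy":0,"wz":0},{"x":-0.044,"y":0.254,"z":0,"wx":0,"wy":0,"wz":0},{"x":-0.047,"y":0.272,"z":0,"wx":0,"wy":0,"wz":0}]'
python3 -m handwheel '[{"x":-0.001,"y":0.006,"z":0.005,"wx":0,"wy":0,"wz":0},{"x":-0.001,"y":0.009,"z":0.015,"wx":0,"wy":0,"wz":0},{"x":-0.001,"y":0.009,"z":0.03,"wx":0,"wy":0,"wz":0},{"x":-0.001,"y":0.009,"z":0.04,"wx":0,"wy":0,"wz":0},{"x":-0.001,"y":0.009,"z":0.045,"wx":0,"wy":0,"wz":0},{"x":-0.001,"y":0.009,"z":0.045,"wx":0,"wy":0,"wz":0}]'
python3 -c "
from h import *
to(.4508,-.3832,.0125,100.7);print(ctrl.get_state()['joint_positions'].round(2))"
```

```text
time: 31.87
position: [0.4471, -0.3775, 0.1035]
tool_rot: [3.127, 0.288, -0.006]
ft_force: [-0.1, 0.2, -0.2]
grip_width: 0.354
grip_force: 14.9
time: 32.37
position: [0.4492, -0.3806, 0.0583]
tool_rot: [-3.125, -0.295, 0.004]
ft_force: [0.3, 0.1, 0.9]
grip_width: 0.357
grip_force: 14.9
t 32.37 pos [ 0.4492 -0.3806  0.0583] shift [0.0012 0.003  0.0458]
turn [-0.19  0.12  0.1 ] q7 -0.36
[-0.13  0.49  0.99  1.81 -0.46  1.09 -0.36]
```

```bash
python3 -m handwheel '[{"x":0.0005,"y":0.001,"z":0.005,"wx":0,"wy":0,"wz":0},{"x":0.0005,"y":0.001,"z":0.014,"wx":0,"wy":0,"wz":0},{"x":0.0005,"y":0.001,"z":0.023,"wx":0,"wy":0,"wz":0},{"x":0.0005,"y":0.001,"z":0.031,"wx":0,"wy":0,"wz":0},{"x":0.0005,"y":0.001,"z":0.037,"wx":0,"wy":0,"wz":0},{"x":0.0005,"y":0.001,"z":0.041,"wx":0,"wy":0,"wz":0},{"x":0.0005,"y":0.001,"z":0.043,"wx":0,"wy":0,"wz":0},{"x":0.0005,"y":0.001,"z":0.044,"wx":0,"wy":0,"wz":0},{"x":0.0005,"y":0.001,"z":0.044,"wx":0,"wy":0,"wz":0}]'
python3 -m handwheel '[{"x":0,"y":0,"z":0.0005,"wx":0,"wy":0,"wz":0},{"x":0,"y":0,"z":0.0005,"wx":0,"wy":0,"wz":0}]'
python3 -c "
from h import *
to(.4508,-.3832,.0118,100.7)"
```

```text
time: 33.12
position: [0.4504, -0.3842, 0.0165]
tool_rot: [3.128, 0.292, 0.0]
ft_force: [0.5, -0.5, 0.0]
grip_width: 0.354
grip_force: 14.9
time: 33.28
position: [0.4506, -0.3842, 0.0163]
tool_rot: [3.128, 0.293, 0.001]
ft_force: [-0.3, -0.3, 0.1]
grip_width: 0.352
grip_force: 14.9
t 33.28 pos [ 0.4506 -0.3842  0.0163] shift [ 0.0004 -0.001   0.0045]
turn [ 0.02 -0.03 -0.01] q7 -0.32
```

```bash
python3 -m handwheel '[{"x":0,"y":-0.001,"z":0.002,"wx":0,"wy":0,"wz":0},{"x":0,"y":-0.001,"z":0.0035,"wx":0,"wy":0,"wz":0},{"x":0,"y":-0.001,"z":0.004,"wx":0,"wy":0,"wz":0},{"x":0,"y":-0.001,"z":0.004,"wx":0,"wy":0,"wz":0}]'
python3 -m handwheel '[{"x":0,"y":0,"z":0.0005,"wx":0,"wy":0,"wz":0},{"x":0,"y":0,"z":0.0005,"wx":0,"wy":0,"wz":0}]'
python3 -m handwheel '[{"x":0,"y":0,"z":0.0005,"wx":0,"wy":0,"wz":0},{"x":0,"y":0,"z":0.0005,"wx":0,"wy":0,"wz":0}]'
```

```text
time: 33.62
position: [0.4502, -0.3829, 0.0119]
tool_rot: [-3.128, -0.293, 0.0]
ft_force: [0.2, -0.4, 0.5]
grip_width: 0.354
grip_force: 14.9
time: 33.78
position: [0.4503, -0.383, 0.0118]
tool_rot: [-3.128, -0.292, -0.0]
ft_force: [-1.1, -0.2, 2.6]
grip_width: 0.352
grip_force: 15.0
time: 33.95
position: [0.4503, -0.383, 0.0117]
tool_rot: [-3.127, -0.293, -0.001]
ft_force: [-1.3, 2.3, 6.3]
grip_width: 0.355
grip_force: 15.3
```

```bash
python3 -m handwheel '[{"x":0,"y":0,"z":0,"wx":0,"wy":0,"wz":0},{"x":0,"y":0,"z":0,"wx":0,"wy":0,"wz":0},{"x":0,"y":0,"z":0,"wx":0,"wy":0,"wz":0},{"x":0,"y":0,"z":-0.002,"wx":0,"wy":0,"wz":0},{"x":0,"y":0,"z":-0.01,"wx":0,"wy":0,"wz":0},{"x":0,"y":0,"z":-0.03,"wx":0,"wy":0,"wz":0},{"x":0,"y":0,"z":-0.06,"wx":0,"wy":0,"wz":0},{"x":0,"y":0,"z":-0.095,"wx":0,"wy":0,"wz":0},{"x":0,"y":0,"z":-0.13,"wx":0,"wy":0,"wz":0},{"x":0,"y":0,"z":-0.16,"wx":0,"wy":0,"wz":0}]' 0.055
python3 -m handwheel '[{"x":0,"y":-0.015,"z":-0.02,"wx":0,"wy":0,"wz":0},{"x":0.005,"y":-0.045,"z":-0.03,"wx":0,"wy":0,"wz":0},{"x":0.01,"y":-0.08,"z":-0.03,"wx":0,"wy":0,"wz":0},{"x":0.016,"y":-0.115,"z":-0.03,"wx":0,"wy":0,"wz":0},{"x":0.022,"y":-0.15,"z":-0.03,"wx":0,"wy":0,"wz":0},{"x":0.03,"y":-0.185,"z":-0.03,"wx":0,"wy":0,"wz":0},{"x":0.036,"y":-0.22,"z":-0.03,"wx":0,"wy":0,"wz":0},{"x":0.042,"y":-0.255,"z":-0.03,"wx":0,"wy":0,"wz":0},{"x":0.046,"y":-0.28,"z":-0.03,"wx":0,"wy":0,"wz":0},{"x":0.05,"y":-0.3,"z":-0.03,"wx":0,"wy":0,"wz":0}]'
python3 -m handwheel '[{"x":0.005,"y":-0.03,"z":0,"wx":0,"wy":0,"wz":0},{"x":0.01,"y":-0.05,"z":0,"wx":0,"wy":0,"wz":0},{"x":0.01,"y":-0.06,"z":0,"wx":0,"wy":0,"wz":0},{"x":0.01,"y":-0.06,"z":0,"wx":0,"wy":0,"wz":0}]'
python3 - <<'E'
from h import *
t,Kt,Tt=grab("top");s,Ks,Ts=grab("side");print(ctrl.get_state()["position"],ctrl.get_state()["qd"].round(3))
hs=lambda im:[c.astype(int) for c in cv2.split(cv2.cvtColor(im,cv2.COLOR_RGB2HSV))]
H,S,V=hs(t);h,q,v=hs(s)
red=((H<15)|(H>165))&(S>90)&(V>50);reds=((h<12)|(h>170))&(q>90)
def rep(n,b,K,T,z):print(n,b and(b[0].round(1),b[1].tolist(),ray(b[0],K,T,z)[:2].round(4)))
rep("stopper T (.4508,-.3832)",blob(red,(400,236,428,266)),Kt,Tt,.025)
rep("stopper S",blob(reds,(430,225,520,285)),Ks,Ts,.019)
rep("block T (.4332,-.2899)",blob(((H<15)|(H>165))&(V<120)&(S>60),(362,236,400,276)),Kt,Tt,.028)
rep("clear cap T (.5476,-.314)",blob((H>100)&(H<130)&(S>110),(380,190,412,225)),Kt,Tt,.107)
rep("clear cap S",blob((h>100)&(h<130)&(q>90),(385,130,470,200)),Ks,Ts,.105)
rep("clip T red (.4493,.3741)",blob(((H<8)|(H>172))&(S>110),(135,232,172,275)),Kt,Tt,.013)
rep("clip S",blob(((h<8)|(h>172))&(q>110),(95,295,155,350)),Ks,Ts,.013)
rep("browncap T (.5517,.330)",blob(V<32,(148,198,172,222)),Kt,Tt,.107)
rep("browncap S",blob(v<50,(112,225,150,252)),Ks,Ts,.105)
rep("redcap T",blob(((H<8)|(H>172))&(S>170),(312,112,345,135)),Kt,Tt,.12)
rep("flask T",blob((H>95)&(H<125)&(S>50),(270,122,302,152)),Kt,Tt,.03)
E
```

```text
time: 34.78
position: [0.4501, -0.3837, 0.1739]
tool_rot: [3.127, 0.291, 0.002]
ft_force: [0.7, 0.5, -0.2]
grip_width: 0.63
grip_force: 0.0
time: 35.62
position: [0.4434, -0.0765, 0.2016]
tool_rot: [-3.126, -0.296, -0.002]
ft_force: [0.1, -0.2, -0.4]
grip_width: 0.634
grip_force: 0.0
time: 35.95
position: [0.4421, -0.0165, 0.2012]
tool_rot: [-3.127, -0.298, 0.0]
ft_force: [-0.4, -0.1, 0.9]
grip_width: 0.637
grip_force: 0.0
[ 0.44239226 -0.01953053  0.20121579] [ 0.013  0.001  0.019 -0.003  0.    -0.003 -0.   ]
stopper T (.4508,-.3832) (array([414.1, 249.5]), [409, 244, 11, 12, 107], array([ 0.4497, -0.3828]))
stopper S (array([433., 232.]), [433, 232, 1, 1, 1], array([ 0.4148, -0.3114]))
block T (.4332,-.2899) (array([380.6, 255.8]), [371, 242, 20, 28, 403], array([ 0.4325, -0.2865]))
clear cap T (.5476,-.314) (array([395.6, 211. ]), [391, 206, 10, 11, 83], array([ 0.5473, -0.3128]))
clear cap S (array([404.7, 170.3]), [400, 167, 11, 8, 62], array([ 0.5512, -0.3161]))
clip T red (.4493,.3741) (array([151.4, 250.8]), [147, 241, 9, 18, 121], array([0.4518, 0.374 ]))
clip S (array([125.3, 318. ]), [120, 309, 13, 18, 151], array([0.452 , 0.3753]))
browncap T (.5517,.330) (array([159.4, 211.9]), [155, 208, 10, 10, 73], array([0.5505, 0.3249]))
browncap S None
redcap T (array([328.6, 126.6]), [323, 121, 12, 12, 114], array([ 0.7833, -0.1394]))
flask T (array([284.4, 137.1]), [275, 128, 20, 19, 283], array([ 0.7885, -0.0178]))
```

All items measure within a few mm of their pad centres, and the bystanders are unmoved, so I hand in.

```bash
python3 -c "
from bench import ctrl
print(ctrl.close_job())"
```

```text
the job is handed in; nothing more can be done
None
```

Both kits are made up in the order asked and the job is handed in at about 36 s: every item measured within about 5 mm of its pad centre, no bottle tipped, the red-capped bottle and flask measured unmoved, and the beaker was not approached but its final position was not measured.

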